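Pack up the pavement cafe's service table

ROBOT

A 6-joint arm with a two-finger parallel gripper is mounted at the origin on the work surface. World frame = base frame: x ahead of the robot, y to its left, z up, the work surface at z = 0. Lengths are in m, angles in rad, forces in N, time in s.
With the tool pointing down it reaches from about 0.375 to 0.9 m from the base axis. Payload 3.1 kg.
Tool frame: the origin (TCP) lies at the centre of the arm's flange, where the gripper is bolted on; the fingertips stand robot.tip_extent ahead of it and the grasp point (between the pads) lies 164 mm ahead of it (robot.tip_extent is the distance from the TCP to the fingertips, in m); z points along the fingers, y is the line along which they close (so a half turn about z gives the same grasp; the last joint's range is limited). The gripper opens to 87 mm and grips with 3 to 60 N. Pads are 19 mm wide; open, the fingers measure 117 mm over their backs; the gripper's body (75 mm by 190 mm) begins 51 mm behind the grasp point.
Start: joints at [1.062, 0.527, 1.433, -0, 1.181, -0.178], TCP at [0.202, 0.591, 0.405] pointing down, gripper open.
Joint ranges: [-3.08, 3.08], [-0.75, 2.2], [0.22, 2.44], [-1.43, 4.57], [0, 2.65], [-2.85, 2.85]. Speed limits (rad/s): [2.79, 2.79, 3.14, 3.14, 3.14, 3.14].

INTERFACE

Orientations are given as a unit quaternion [x, y, z, w].
In Python, from rig import get_obs, camera, hand_in, cut_out, robot gives the robot as it stands.
- The arm moves only by the tool step_arm, never from a script. Its argument "rows" is a list of rows, each a list of 6 numbers: the shift along the world's x, y, z in m, then the turn, a rotation vector about the world's x, y, z in degrees. A call has 1 to 12 rows; each row shifts and turns the commanded pose from where the row before left it; what a row does not reach is not made up. A row lasts 1/8 s, in which the tool goes at most 62.5 mm and 10.7 degrees, less where a joint would pass 70% of its speed; a pose out of reach is approached as far as the arm can. A call is refused whole if a number of a shift passes 0.0625 or a number of a turn 10.7, either way. A call with a gripper value outside its range is refused whole. "jaw" is the finger opening in m, from 0 to 0.087, set as the call begins (left out, the last holds). The fingers move at their own pace and stop on an object; "squeeze" is the grip in N (left out, the last holds). Time passes only in rows, so rows that do not move let the fingers close. It gives the time, the measured TCP pose, the force, the opening and the grip force at its end, in the units of the state.
- get_obs(): the state, without advancing time (a new reading comes with each control period).
- camera(name): name is "side" or "top"; returns a dict with "pixels" (480x640x3 uint8, blue, green, red), "depth" (480x640 float32, m along the optical axis (not along the pixel's ray), 0 where there is no reading), "fov_y" (degrees; the focal length in pixels is half the picture's height over the tangent of half this angle, whatever the lens; pixels are square), "cx", "cy" (the principal point, pixels), "extrinsics" (4x4, takes a point from camera to world coordinates). Camera axes: x right, y up, looking along -z (the intrinsics and any distortion apply to the point x, -y, -z); pixel columns grow to the right and rows downward; lengths in m; the calibration is good to about 2 mm. A picture is of the moment at which its call begins.
- hand_in(): hands the job in; it is judged then, once.
Trained networks look in the newest picture that a camera, given by its name, has taken for a name from the list of things; names that differ only in an ending like _2 or _b are one class to them, and where a whole thing is asked for, a point or a joint stands for the part that bears it (a point fixed in the world has none). Each returns a list of dicts, best first, with "confidence" (0 to 1); they miss things now and then, are a little off and sometimes report something else, mostly with a low value. They report only what shows in the picture. A call takes as long as a camera call.
- cut_out(label, camera): "region" (480x640 bool, what is visible of it) and "extent" ([centre column, centre row, width, height] in pixels, round what is visible of it).
The state is a dict: "time": time; "q": joint angles; "joint_velocities": joint speeds; "joint_torque": joint torques, N m; "position": TCP position; "tool_rot": TCP orientation; "ft_force": force on the tool from outside, world axes, zero at the start; "moment": the same for the moment, N m; "grip_width": finger opening in m; "grip_force": force on a finger pad.
Only numpy, scipy, OpenCV 4.12 (cv2) and the standard library are available. Lean on these libraries where they do the work, as an engineer would, in place of code of your own. Each camera call takes 0.05 s, during which the arm holds its last target. There are 200 camera calls.

TASK

Pack up the service table: lay every butter spreader flat in the wooden tray, one to a lane, all with their handles at the end with the low lip and their blades at the end with the high wall (one may already lie in the tray the wrong way round: turn it); and push every plywood order marker right through the slot of the white returns box, until it drops inside. Do not knock over the drinking glass.

Things in the scene. Friction and masses are not known exactly. Their poses are not given: they have to be found in the camera images.
- spreader1: butter spreader, 140 mm long, 60 g, lying flat: wooden handle 70 x 18 x 12 mm with brass rivets, then a wider thin steel blade 70 x 24 x 4 mm, round-tipped, at mid-height of the handle; both faces alike. Origin: underside of the handle, 50 mm from its butt, 20 mm from the blade, near the balance point (grip across the handle here); x from handle to blade, z up. May be absent
- spreader1_butt (a point): end of that spreader's handle (50 mm behind the origin, 6 mm up)
- spreader1_tip (a point): tip of that spreader's blade (90 mm ahead of the origin, 6 mm up)
- spreader2: butter spreader, 140 mm long, 60 g, lying flat: wooden handle 70 x 18 x 12 mm with brass rivets, then a wider thin steel blade 70 x 24 x 4 mm, round-tipped, at mid-height of the handle; both faces alike. Origin: underside of the handle, 50 mm from its butt, 20 mm from the blade, near the balance point (grip across the handle here); x from handle to blade, z up. May be absent
- spreader2_butt (a point): end of that spreader's handle (50 mm behind the origin, 6 mm up)
- spreader2_tip (a point): tip of that spreader's blade (90 mm ahead of the origin, 6 mm up)
- spreader3: butter spreader, 140 mm long, 60 g, lying flat: wooden handle 70 x 18 x 12 mm with brass rivets, then a wider thin steel blade 70 x 24 x 4 mm, round-tipped, at mid-height of the handle; both faces alike. Origin: underside of the handle, 50 mm from its butt, 20 mm from the blade, near the balance point (grip across the handle here); x from handle to blade, z up. May be absent
- spreader3_butt (a point): end of that spreader's handle (50 mm behind the origin, 6 mm up)
- spreader3_tip (a point): tip of that spreader's blade (90 mm ahead of the origin, 6 mm up)
- marker1: order marker: plain plywood plate 100 x 60 x 8 mm lying flat, 50 g, the same both ways round. Origin: centre of its underside; x along its 100 mm length, y across its 60 mm width, z up. May be absent
- marker2: order marker: plain plywood plate 100 x 60 x 8 mm lying flat, 50 g, the same both ways round. Origin: centre of its underside; x along its 100 mm length, y across its 60 mm width, z up. May be absent
- marker3: order marker: plain plywood plate 100 x 60 x 8 mm lying flat, 50 g, the same both ways round. Origin: centre of its underside; x along its 100 mm length, y across its 60 mm width, z up. May be absent
- marker4: order marker: plain plywood plate 100 x 60 x 8 mm lying flat, 50 g, the same both ways round. Origin: centre of its underside; x along its 100 mm length, y across its 60 mm width, z up. May be absent
- tray: fixed wooden tray 170 x 160 mm; origin: centre of its underside, floor 8 mm up. Three lanes along its x, centred at y = -48, 0, +48 mm, each 32 mm wide, 156 mm long inside (x -78 to +78), between four ridges 16 mm wide, 11 mm above the floor; all ridges are cut away from x = -50 to +40 mm to leave room for fingers. Blade end at +x: wall 28 mm above the floor
- tray_lip (a point): top middle of the tray's low lip, 8 mm above the tray's floor, at its handle end (x = -81 mm of the tray); the lip is 7 mm thick
- returns: fixed white returns box with a clear roof, 110 mm wide, 89 mm high, and a wooden ledge before its slot. Origin: on the table under the middle of the slot's outer face; x into the box (the way a marker travels), y along the slot, z up. Ledge: x -72 to -12 mm, 90 mm wide, flat top 40 mm up, level with the slot's lower edge. The gap of 12 mm between ledge and slot is open to the box below
- slot (a point): middle of the slot's outer face, 47 mm above the table, axes as the box. The slot is 68 mm wide, 14 mm high (40 to 54 mm above the table), in a wall 6 mm thick. Behind the ledge the floor drops to 4 mm above the table, 162 mm long: a marker pushed until its tail leaves the ledge tips and falls in, and shoves on any that lies in its way
- cup1: small empty steel sauce cup, 54 mm across, 30 mm high, standing loose among the things; origin at the centre of its base; not part of the job
- cup2: small empty steel sauce cup, 54 mm across, 30 mm high, standing loose among the things; origin at the centre of its base; not part of the job
- glass: drinking glass 68 x 90 mm, standing; origin at the centre of its base; leave it standing

How it is judged:
At the end, for the whole second after the job is handed in: Every spreader lies level in a lane on the tray's floor (within 5 mm), butt over 50 mm from the tray's middle at the low-lip end, tip over 45 mm at the high-wall end; every marker is in the returns box, its centre 34 mm or more beyond the slot's outer face (tail off the ledge); all at rest (z of spreader1_butt in the frame of tray between 0.009 and 0.019 m and y of spreader1_butt in the frame of tray between -0.072 and 0.072 m and z of spreader1_tip in the frame of tray between 0.009 and 0.019 m and y of spreader1_tip in the frame of tray between -0.072 and 0.072 m and x of each of spreader1_butt, spreader2_butt, spreader3_butt in the frame of tray below -0.05 m and x of each of spreader1_tip, spreader2_tip, spreader3_tip in the frame of tray above 0.045 m and linear speed of each of spreader1, spreader2, spreader3, marker1, marker2, marker3, marker4 below 0.02 m/s and z of spreader2_butt in the frame of tray between 0.009 and 0.019 m and y of spreader2_butt in the frame of tray between -0.072 and 0.072 m and z of spreader2_tip in the frame of tray between 0.009 and 0.019 m and y of spreader2_tip in the frame of tray between -0.072 and 0.072 m and z of spreader3_butt in the frame of tray between 0.009 and 0.019 m and y of spreader3_butt in the frame of tray between -0.072 and 0.072 m and z of spreader3_tip in the frame of tray between 0.009 and 0.019 m and y of spreader3_tip in the frame of tray between -0.072 and 0.072 m and x of marker1 in the frame of returns between 0.034 and 0.16 m and y of marker1 in the frame of returns between -0.055 and 0.055 m and z of each of marker1, marker2, marker3, marker4 in the frame of returns below 0.085 m and x of marker2 in the frame of returns between 0.034 and 0.16 m and y of marker2 in the frame of returns between -0.055 and 0.055 m and x of marker3 in the frame of returns between 0.034 and 0.16 m and y of marker3 in the frame of returns between -0.055 and 0.055 m and x of marker4 in the frame of returns between 0.034 and 0.16 m and y of marker4 in the frame of returns between -0.055 and 0.055 m); the robot touches nothing.
It fails at once if the drinking glass is knocked over (angle between glass's own z axis and vertical above 0.6 rad).
Of spreader1, spreader2, spreader3 only 2 to 3 are there at a start; the rules pass over those that are not, and their reading is None.
Of marker1, marker2, marker3, marker4 only 3 to 4 are there at a start; the rules pass over those that are not, and their reading is None.
At some moment in a run one of spreader1, spreader2, spreader3, marker1, marker2, marker3, marker4 may be knocked a few centimetres aside while the robot is not near it.
Once in a run the grip may slacken for a moment while it holds something.
It also fails if it takes over 210 s, if anything falls off the work surface, if the arm or the gripper's body presses on something with over 40 N, if the wrist force passes 120 N, or if a joint passes its speed limit or range.

## Working session

There is one attempt and no reset: what is moved stays moved. The work goes in short steps, Python scripts to look and compute and a tool call to move; the robot and the scene stay as the last step left them, time stands still between calls to the robot, and variables do not carry over. Pictures are saved under pics/ and viewed, at most 14 in all, crops included, and the job is handed in when it is done.

Besides the shell and the picture viewer there is one more tool, called as a command line: name --pt "numbers of a row" for each row, then --argument value for the rest. step_arm: Moves the arm, as the interface text tells. Its arguments: {"type":"object","properties":{"rows":{"type":"array"},"jaw":{"type":"number"},"squeeze":{"type":"number"}},"required":["rows"]}

```bash
ls; mkdir -p pics; cat > h.py <<'E'
import numpy as np, cv2
from rig import get_obs, camera, hand_in, cut_out, robot
def cloud(c):
    f=240/np.tan(np.radians(c['fov_y'])/2); v,u=np.mgrid[:480,:640]; d=c['depth']
    p=np.stack([(u-c['cx'])/f*d,-(v-c['cy'])/f*d,-d],-1)
    E=np.array(c['extrinsics']); return p@E[:3,:3].T+E[:3,3]
E
python3 - <<'E'
from h import *
print(robot, getattr(robot,'tip_extent',None)); o=get_obs(); print({k:np.round(v,3) for k,v in o.items()})
for n in ['top','side']:
    c=camera(n); cv2.imwrite(f'pics/{n}0.png',c['pixels']); print(n,c['fov_y'],c['cx'],c['cy'],np.round(c['extrinsics'],3).tolist(), [k for k in c])
    P=cloud(c)
    for l in ['spreader1','marker1','tray','returns','slot','cup1','glass','tray_lip','spreader1_butt','spreader1_tip']:
        for r in cut_out(l,n):
            m=r['region']&(c['depth']>0)
            q=P[m]; print(l,round(r['confidence'],2),np.round(r['extent']),m.sum(),np.round(np.median(q,0),3) if len(q) else '')
E
```

```text
pics
<Robot object at 0x7fcc7095be00> 0.1822
{'time': np.float64(0.0), 'q': array([ 1.063,  0.528,  1.434, -0.   ,  1.181, -0.179]), 'joint_velocities': array([-0.001,  0.   ,  0.001, -0.001,  0.   , -0.001]), 'joint_torque': array([ 1.0000e-03, -4.4003e+01, -1.7659e+01,  6.3000e-02,  5.8000e-02,
       -0.0000e+00]), 'position': array([0.202, 0.591, 0.404]), 'tool_rot': array([ 0.164,  0.986, -0.001, -0.   ]), 'ft_force': array([ 0.419,  0.743, -0.369]), 'moment': array([-0.006,  0.008, -0.036]), 'grip_force': np.float64(0.0), 'grip_width': np.float64(0.087)}
top 52.348838444566695 314.19193560876107 230.4316176822718 [[0.018, 0.996, -0.086, 0.43], [-1.0, 0.018, -0.004, -0.004], [-0.003, 0.086, 0.996, 1.095], [0.0, 0.0, 0.0, 1.0]] ['pixels', 'depth', 'fov_y', 'cx', 'cy', 'extrinsics']
spreader1 0.85 [268. 275.  15.  60.] 559 [0.414 0.105 0.01 ]
spreader1 0.8 [331. 179.  19.  62.] 580 [ 0.645 -0.033  0.009]
spreader1 0.76 [146. 210.  15.  56.] 518 [0.561 0.374 0.018]
marker1 0.87 [400. 272.  48.  42.] 1192 [ 0.435 -0.187  0.008]
marker1 0.72 [265. 190.  51.  45.] 1185 [0.606 0.1
[... 1739 characters left out ...]
  18.] 744 [ 0.608 -0.185  0.009]
marker1 0.48 [394. 365.  66.  94.] 4537 [ 0.499 -0.455  0.089]
returns 0.89 [394. 364.  69.  99.] 4772 [ 0.499 -0.454  0.089]
slot 0.89 [394. 364.  69. 100.] 4662 [ 0.499 -0.456  0.089]
slot 0.51 [265. 249.  46.  18.] 268 [0.418 0.103 0.009]
slot 0.41 [275. 188.  30.  10.] 178 [0.539 0.368 0.018]
cup1 0.7 [315. 246.  20.  20.] 348 [0.533 0.049 0.018]
cup1 0.57 [337. 281.  21.  21.] 384 [ 0.531 -0.096  0.019]
glass 0.69 [331. 194.  26.  39.] 721 [0.658 0.202 0.065]
tray_lip 0.93 [269. 190.  76.  47.] 1790 [0.525 0.355 0.011]
spreader1_butt 0.82 [362. 258.  45.  20.] 280 [ 0.644 -0.037  0.01 ]
spreader1_tip 0.52 [363. 258.  42.  21.] 330 [ 0.636 -0.038  0.01 ]
```

```bash
python3 - <<'E'
import cv2
a=cv2.imread('pics/top0.png'); cv2.imwrite('pics/top0c.png',cv2.resize(a[130:330,90:590],None,fx=1.6,fy=1.6,interpolation=cv2.INTER_CUBIC))
b=cv2.imread('pics/side0.png'); cv2.imwrite('pics/side0c.png',cv2.resize(b[160:440,220:500],None,fx=2.1,fy=2.1,interpolation=cv2.INTER_CUBIC))
E
```

```text
(no output)
```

View pics/top0c.png

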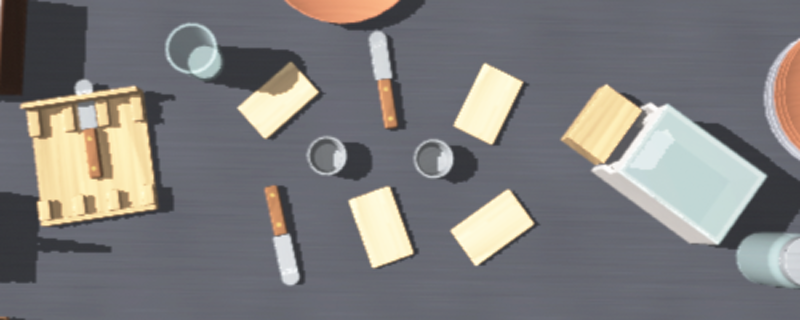

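View pics/side0c.png

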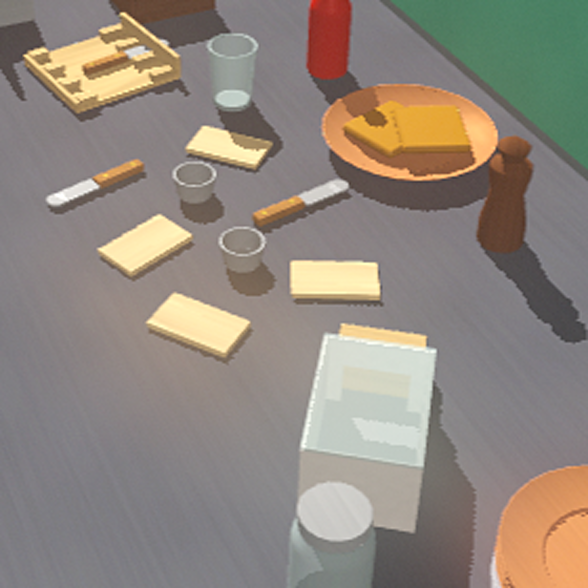

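The top crop shows the tray at left with its high wall on the far side. One spreader leans over that wall with its blade at (83,85). Two spreaders lie loose, there are four markers, and the box is at right with its ledge on the upper-left side.

```bash
cat >> h.py <<'E'
def fit(xy):
    (c,s,a)=cv2.minAreaRect((xy*1000).astype(np.float32)); a=a if s[0]>=s[1] else a+90
    return np.round(np.array(c)/1000,4),np.round(sorted(s)[::-1],0),round((a+90)%180-90,1)
def clean(P,m,lo,hi):
    m=m.copy()&(P[...,2]>lo)&(P[...,2]<hi)&np.isfinite(P[...,2])
    n,l,st,_=cv2.connectedComponentsWithStats(m.astype(np.uint8))
    return l==1+np.argmax(st[1:,4]) if n>1 else m
def objs(cams=('top','side'),labels=('spreader1','marker1','cup1','glass')):
    for n in cams:
        c=camera(n);P=cloud(c)
        for l in labels:
            for r in cut_out(l,n):
                if r['confidence']<.45: continue
                m=clean(P,cv2.dilate(r['region'].astype(np.uint8),np.ones((5,5)))>0,.005 if l[0]!='g' else .06,.12)&(c['depth']>0)
                if m.sum()<60: continue
                q=P[m]; px=c['pixels'][m].astype(int)
                s=f"{n:4} {l:9} {r['confidence']:.2f} {fit(q[:,:2])} zmed {np.median(q[:,2]):.4f} n{m.sum()}"
                if l[0]=='s':
                    w=(px[:,2]-px[:,0])>40
                    if w.sum()>10 and (~w).sum()>10:
                        h,b=q[w,:2].mean(0),q[~w,:2].mean(0); s+=f" handle {np.round(h,3)} zh{np.median(q[w,2]):.3f} blade {np.round(b,3)} zb{np.median(q[~w,2]):.3f} dir {np.degrees(np.arctan2(*(b-h)[::-1])):.0f}"
                print(s)
E
python3 - <<'E'
from h import *
objs()
for n in ['top','side']:
    c=camera(n);P=cloud(c);D=c['depth']>0
    z=P[...,2]
    # tray
    T=D&(abs(P[...,0]-.52)<.12)&(abs(P[...,1]-.37)<.12)
    m=clean(P,T,.005,.05); print(n,'tray all',fit(P[m][:,:2]))
    for lo,hi in ((.005,.011),(.0125,.0175),(.0175,.022),(.031,.042)):
        k=T&(z>lo)&(z<hi); q=P[k][:,:2]
        if len(q)>20: print('  band',lo,hi,k.sum(),fit(q),np.round(np.median(z[k]),4))
    B=D&(abs(P[...,0]-.52)<.17)&(abs(P[...,1]+.40)<.17)
    for lo,hi in ((.035,.045),(.08,.095)):
        m=clean(P,B,lo,hi); print(n,'box',lo,m.sum(),fit(P[m][:,:2]),np.median(z[m]))
        print(np.round(cv2.boxPoints(cv2.minAreaRect((P[m][:,:2]*1000).astype(np.float32)))).tolist())
    k=D&(np.hypot(P[...,0]-.45,P[...,1]-.2)<.05); print('table z',np.median(z[k]))
E
```

```text
top  spreader1 0.96 (array([0.5592, 0.3775]), array([144.,  40.]), 5.6) zmed 0.0166 n843 handle [0.538 0.371] zh0.018 blade [0.592 0.382] zb0.016 dir 12
top  spreader1 0.93 (array([0.4192, 0.1049]), array([138.,  27.]), 10.7) zmed 0.0098 n572 handle [0.453 0.114] zh0.012 blade [0.39  0.098] zb0.008 dir -166
top  spreader1 0.77 (array([ 0.6402, -0.0338]), array([140.,  26.]), 9.5) zmed 0.0097 n543 handle [ 0.605 -0.038] zh0.012 blade [ 0.669 -0.028] zb0.008 dir 9
top  marker1   0.87 (array([ 0.4358, -0.1862]), array([100.,  62.]), -53.8) zmed 0.0083 n1134
top  marker1   0.70 (array([0.4192, 0.1049]), array([138.,  27.]), 10.7) zmed 0.0098 n572
top  marker1   0.67 (array([0.6071, 0.1144]), array([100.,  62.]), -47.0) zmed 0.0083 n1088
top  marker1   0.66 (array([ 0.4331, -0.0327]), array([100.,  63.]), 22.5) zmed 0.0082 n1140
top  marker1   0.62 (array([ 0.6402, -0.0338]), array([140.,  26.]), 9.5) zmed 0.0097 n543
top  cup1      0.75 (array([0.5283, 0.0435]), array([51., 51.]), 46.4) zmed 0.0209 n293
top  cup1      0.67 (array([ 0.5276, -0.1021]), array([52., 51.]), -86.6) zmed 0.0198
[... 1761 characters left out ...]
98.]), 6.6)
  band 0.005 0.011 820 (array([0.5189, 0.3715]), array([237., 236.]), 88.7) 0.0083
  band 0.0125 0.0175 365 (array([0.5442, 0.3786]), array([217., 178.]), 9.0) 0.0151
  band 0.0175 0.022 316 (array([0.5454, 0.3829]), array([220., 182.]), 10.6) 0.0196
  band 0.031 0.042 138 (array([0.6068, 0.399 ]), array([182.,  46.]), 84.2) 0.0358
side box 0.035 224 (array([ 0.5934, -0.3155]), array([89., 25.]), -36.5) 0.04066479615461255
[[550.0, -299.0], [622.0, -352.0], [637.0, -332.0], [565.0, -279.0]]
side box 0.08 3364 (array([ 0.5097, -0.4312]), array([163., 110.]), 54.3) 0.08981536240711813
[[418.0, -465.0], [507.0, -529.0], [602.0, -397.0], [513.0, -333.0]]
table z 0.0010328750109791507
```

```bash
python3 - <<'E'
from h import *
from scipy.optimize import minimize
for n in ['top','side']:
    c=camera(n);P=cloud(c);D=c['depth']>0;z=P[...,2];px=c['pixels'].astype(int)
    T=D&(abs(P[...,0]-.52)<.13)&(abs(P[...,1]-.37)<.12)&(z>.004)&(z<.05)&(px[...,2]-px[...,0]>25)
    k=cv2.connectedComponentsWithStats(T.astype(np.uint8)); l=1+np.argmax(k[2][1:,4]); m=k[1]==l
    q=P[m]
    print(n,m.sum(),'all',fit(q[:,:2]))
    # wall by robust line
    w=q[q[:,2]>.032]; 
    vx,vy,x0,y0=cv2.fitLine((w[:,:2]*1000).astype(np.float32),cv2.DIST_HUBER,0,.01,.01).ravel()
    print('wall',len(w),np.round([x0,y0]),'yaw',np.degrees(np.arctan2(-vx*np.sign(vy),abs(vy))))
    # model: height map
    def H(p):
        a=p[2];d=q[:,:2]-p[:2];x=d[:,0]*np.cos(a)+d[:,1]*np.sin(a);y=-d[:,0]*np.sin(a)+d[:,1]*np.cos(a)
        h=np.full(len(q),.008); ay=np.abs(y)
        r=((np.abs(ay-.024)<.008)|((ay>.064)))&((x<-.05)|(x>.04)); h[r]=.019
        h[x<-.078]=.016; h[x>.078]=.036
        h[(x<-.085)|(x>.085)|(ay>.08)]=-.01
        return np.minimum(np.abs(h-q[:,2]),.012).mean()
    best=None
    from scipy.optimize import differential_evolution as de
    r=de(H,[(.5,.54),(.35,.39),(0,.25)],seed=1,popsize=25,tol=1e-6); print('model',np.round(r.x,4),np.degrees(r.x[2]),r.fun)
    s=[r for r in cut_out('spreader1',n)]
    for r in s:
        mm=r['region']&D; 
        if P[mm][:,1].mean()<.3: continue
        h=mm&(px[...,2]-px[...,0]>40); b=mm&~h
        for t in (h,b):
            qq=P[t]; f=cv2.fitLine((qq*1000).astype(np.float32),cv2.DIST_HUBER,0,.01,.01).ravel(); o=qq[:,0].argsort(); print(np.round(f,2), 'lo',np.round(np.median(qq[o[:15]],0),3),'hi',np.round(np.median(qq[o[-15:]],0),3))
    # 4th marker
    for r in cut_out('marker1',n):
        t=r['region']&D; 
        if abs(P[t][:,:2].mean(0)-[.607,-.18]).max()<.03: print('m4',fit(P[clean(P,t,.005,.02)][:,:2]))
    cv2.imwrite(f'pics/{n}_tray.png',cv2.resize(c['pixels'][170:285,90:205] if n=='top' else c['pixels'][150:230,220:320],None,fx=5,fy=5,interpolation=cv2.INTER_CUBIC))
E
```

```text
top 5420 all (array([0.5252, 0.3748]), array([178., 167.]), 10.0)
wall 249 [602. 387.] yaw 9.920526
model [0.5218 0.3717 0.1732] 9.924191559344882 0.0026339984092125196
[ 9.9000e-01  1.4000e-01 -1.0000e-02  5.2881e+02  3.6845e+02  1.9650e+01] lo [0.497 0.365 0.019] hi [0.575 0.37  0.016]
[ 9.7000e-01  2.5000e-01 -0.0000e+00  5.9019e+02  3.8076e+02  1.5780e+01] lo [0.561 0.369 0.017] hi [0.625 0.387 0.016]
m4 (array([ 0.6076, -0.1804]), array([101.,  60.]), -24.8)
side 1968 all (array([0.549 , 0.3847]), array([231., 189.]), 9.7)
wall 152 [613. 417.] yaw -5.970655
model [0.5225 0.3689 0.18  ] 10.312103798554892 0.005304184530681664
[ 1.0000e+00  1.0000e-01 -1.0000e-02  5.3138e+02  3.6518e+02  1.7840e+01] lo [0.497 0.366 0.017] hi [0.572 0.37  0.016]
[ 7.7000e-01  6.2000e-01 -1.3000e-01  5.8000e+02  3.8031e+02  1.6860e+01] lo [0.568 0.378 0.018] hi [0.595 0.387 0.016]
m4 (array([ 0.609 , -0.1824]), array([100.,  64.]), -23.6)
```

View pics/top_tray.png

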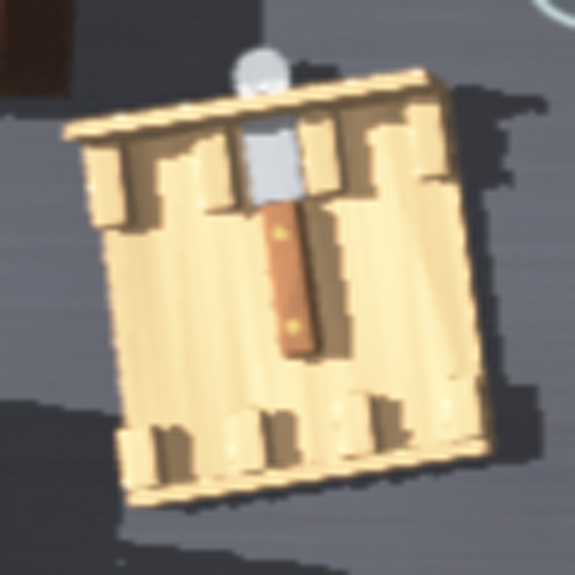

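The top tray crop shows the tray's high wall along the top. The spreader's handle runs from about (300,355) to (285,200) and its tip shows beyond the wall at (262,70). It lies flat in the middle lane, the right way round, but about 40 mm too far forward. I'll slide that one back first.

step_arm --pt "0.049 -0.0316 -0.015 0 0 5.8" --pt "0.049 -0.0316 -0.015 0 0 5.8" --pt "0.049 -0.0316 -0.015 0 0 5.8" --pt "0.049 -0.0316 -0.015 0 0 5.8" --pt "0.049 -0.0316 -0.015 0 0 5.7" --pt "0.048 -0.0315 -0.015 0 0 0" --pt "0.048 -0.0315 -0.015 0 0 0" --pt "0 0 -0.03 0 0 0" --pt "0 0 -0.03 0 0 0" --pt "0 0 0 0 0 0" --jaw 0.036 --squeeze 25

```text
time: 3.25
position: [0.5426, 0.3696, 0.2372]
tool_rot: [-0.087, 0.996, -0.001, -0.003]
ft_force: [0.4, 0.6, -1.0]
grip_width: 0.0363
grip_force: 0.0
```

step_arm --pt "0 0 -0.022 0 0 0" --pt "0 0 -0.022 0 0 0" --pt "0 0 0 0 0 0" --pt "0 0 0 0 0 0"

```text
time: 3.75
position: [0.5436, 0.3706, 0.1963]
tool_rot: [-0.087, 0.996, 0.0, 0.0]
ft_force: [0.2, 0.3, 1.4]
grip_width: 0.0361
grip_force: 0.0
```

step_arm --pt "0 0 0 0 0 0" --pt "0 0 0 0 0 0" --pt "0 0 0 0 0 0" --pt "0 0 0 0 0 0" --jaw 0.0

```text
time: 4.25
position: [0.5435, 0.3711, 0.1964]
tool_rot: [-0.087, 0.996, 0.001, 0.001]
ft_force: [-0.8, 2.8, 2.7]
grip_width: 0.0174
grip_force: 24.7
```

step_arm --pt "-0.01 -0.001 0.001 0 0 0" --pt "-0.01 -0.001 0 0 0 0" --pt "-0.01 -0.001 0 0 0 0" --pt "-0.011 -0.001 0 0 0 0" --pt "0 0 0 0 0 0" --pt "0 0 0 0 0 0"

```text
time: 5.0
position: [0.5158, 0.3679, 0.2022]
tool_rot: [-0.088, 0.996, 0.005, 0.022]
ft_force: [25.3, 0.3, -0.4]
grip_width: 0.0176
grip_force: 25.0
```

```bash
python3 - <<'E'
from h import *
print(get_obs()['position'])
c=camera('side');cv2.imwrite('pics/s1.png',cv2.resize(c['pixels'][150:230,220:320],None,fx=6,fy=6,interpolation=cv2.INTER_CUBIC))
E
```

```text
[0.51576015 0.36792196 0.20222599]
```

View pics/s1.png

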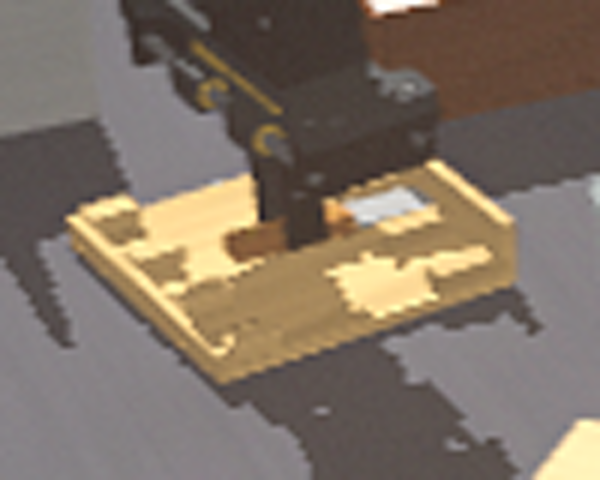

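The side crop shows the gripper holding the handle at about (305,220). The blade ends at (430,205), clear of the wall, and the force reads 25 N. I'll check from the top.

```bash
python3 - <<'E'
from h import *
o=get_obs();print({k:np.round(o[k],3) for k in('position','ft_force','moment')})
c=camera('top');cv2.imwrite('pics/t1.png',cv2.resize(c['pixels'][170:285,90:205],None,fx=5,fy=5,interpolation=cv2.INTER_CUBIC))
E
```

```text
{'position': array([0.516, 0.368, 0.202]), 'ft_force': array([25.14 , -0.229,  0.092]), 'moment': array([-0.023, -4.43 , -0.066])}
```

View pics/t1.png

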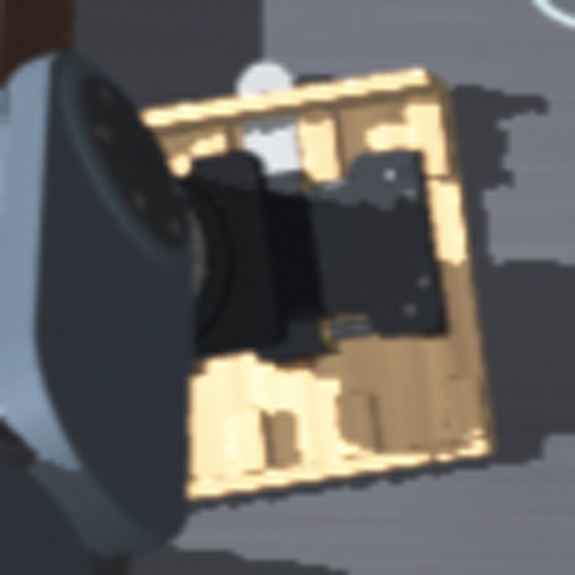

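The tip still shows beyond the wall at (265,80), so the blade is caught in the wall and the handle slipped in the grip. I'll release and measure.

step_arm --pt "0 0 0 0 0 0" --pt "0 0 0 0 0 0" --pt "0 0 0.04 0 0 0" --pt "0 0 0.05 0 0 0" --pt "-0.05 -0.05 0.05 0 0 0" --pt "-0.06 -0.06 0.0 0 0 0" --pt "-0.05 -0.06 0.0 0 0 0" --pt "0 0 0 0 0 0" --jaw 0.05

```text
time: 6.1
position: [0.3755, 0.2352, 0.3216]
tool_rot: [-0.087, 0.996, -0.002, -0.006]
ft_force: [1.3, -0.1, -0.7]
grip_width: 0.0502
grip_force: 0.0
```

```bash
python3 - <<'E'
from h import *
print(get_obs()['position'])
ims=[]
for n in ('top','side'):
    c=camera(n);P=cloud(c);D=c['depth']>0;px=c['pixels'].astype(int)
    y,x=(170,90) if n=='top' else (160,225)
    h=80 if n=='top' else 60;w=100
    ims.append(cv2.resize(c['pixels'][y:y+h,x:x+w],None,fx=5,fy=5,interpolation=cv2.INTER_CUBIC))
    for r in cut_out('spreader1',n):
        mm=r['region']&D
        if P[mm][:,1].mean()<.3: continue
        hm=mm&(px[...,2]-px[...,0]>40); b=mm&~hm
        for t in (hm,b):
            qq=P[t]; o=qq[:,0].argsort(); print(n,len(qq),'lo',np.round(np.median(qq[o[:15]],0),3),'mid',np.round(np.median(qq,0),3),'hi',np.round(np.median(qq[o[-15:]],0),3))
    if n=='top':
        # profile along the lane axis
        f=240/np.tan(np.radians(c['fov_y'])/2);E=np.array(c['extrinsics'])
        u=np.array([np.cos(.175),np.sin(.175)])
        B=P[abs(P[...,1]-.38)<.05]
        d=(P[...,:2]-[.522,.3705]); X=d@u; Y=d@np.array([-u[1],u[0]])
        for xx in np.arange(.04,.13,.004):
            k=D&(abs(X-xx)<.0022)&(abs(Y)<.008); 
            if k.any(): print(round(xx,3),np.round(np.median(P[k][:,2]),4),np.median(px[k],0),end=' | ')
cv2.imwrite('pics/c2.png',np.vstack(ims))
E
```

```text
[0.37545982 0.2351539  0.32157072]
top 297 lo [0.485 0.364 0.026] mid [0.519 0.367 0.025] hi [0.59  0.368 0.016]
top 251 lo [0.554 0.376 0.02 ] mid [0.579 0.38  0.017] hi [0.618 0.385 0.016]
0.04 0.018 [228. 225. 222.] | 0.044 0.0174 [228. 225. 222.] | 0.048 0.0175 [227.5 225.  222. ] | 0.052 0.0188 [227. 225. 223.] | 0.056 0.0175 [227. 225. 222.] | 0.06 0.0175 [227. 225. 222.] | 0.064 0.0162 [227. 225. 222.] | 0.068 0.0177 [227. 224. 222.] | 0.072 0.0169 [185.5 183.  180. ] | 0.076 0.0167 [114. 114. 112.] | 0.08 0.0344 [114. 153. 184.] | 0.084 0.0364 [186.5 234.5 251.5] | 0.092 0.0159 [218. 219. 221.] | 0.096 0.016 [222. 219. 216.] | 0.1 0.0149 [188. 181. 178.] | 0.104 0.0009 [126. 118. 116.] | 0.108 -0.0003 [125. 114. 112.] | 0.112 0.0005 [121. 112. 110.] | 0.116 0.0009 [119. 110. 108.] | 0.12 0.0004 [119. 110. 108.] | 0.124 -0.0001 [120.  110.5 109. ] | 0.128 0.0003 [120. 110. 109.] | side 141 lo [0.488 0.362 0.026] mid [0.521 0.365 0.023] hi [0.554 0.368 0.021]
side 54 lo [0.562 0.372 0.019] mid [0.576 0.379 0.019] hi [0.592 0.38  0.019]
```

View pics/c2.png

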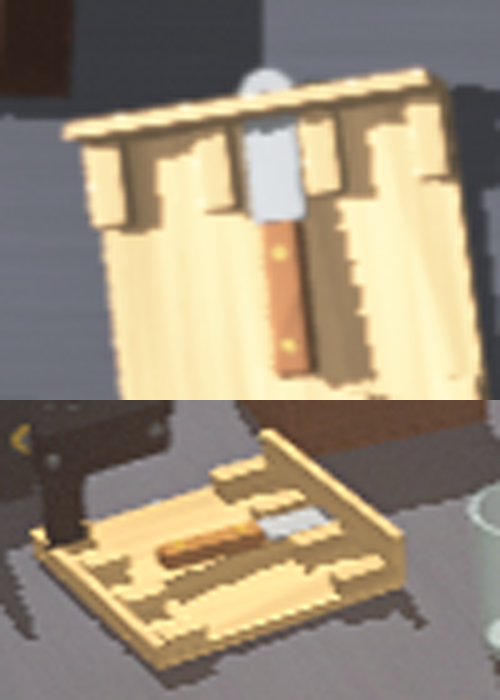

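Both crops show the blade through the wall: the tip at (268,75) is still outside and the handle is now raised about 6 mm. It came back roughly 9 mm. I'll regrip harder, keep it level, and pull again.

step_arm --pt "0.052 0.045 0.0 0 0 0" --pt "0.052 0.045 -0.02 0 0 0" --pt "0.052 0.046 -0.03 0 0 0" --pt "0 0 -0.03 0 0 0" --pt "0 0 -0.03 0 0 0" --pt "0 0 -0.018 0 0 0" --pt "0 0 0 0 0 0" --pt "0 0 0 0 0 0" --jaw 0.036

```text
time: 7.3
position: [0.5183, 0.3566, 0.2034]
tool_rot: [-0.087, 0.996, 0.0, 0.001]
ft_force: [0.3, 0.5, 0.1]
grip_width: 0.0361
grip_force: 0.0
```

step_arm --pt "0 0 0 0 0 0" --pt "0 0 0 0 0 0" --pt "0 0 0 0 0 0" --jaw 0.0 --squeeze 60

```text
time: 7.68
position: [0.5178, 0.3573, 0.2038]
tool_rot: [-0.087, 0.996, 0.002, 0.001]
ft_force: [-1.7, 4.4, 2.2]
grip_width: 0.0175
grip_force: 56.0
```

step_arm --pt "0 0 -0.003 0 0 0" --pt "-0.006 -0.001 -0.002 0 0 0" --pt "-0.006 -0.001 -0.001 0 0 0" --pt "0 0 0 0 0 0"

```text
time: 8.18
position: [0.5124, 0.3565, 0.2034]
tool_rot: [-0.088, 0.996, 0.004, 0.013]
ft_force: [6.3, 2.3, 18.1]
grip_width: 0.0178
grip_force: 55.6
```

step_arm --pt "0 0.005 0 0 0 0" --pt "0 0.005 0 0 0 0" --pt "-0.006 -0.001 -0.001 0 0 0" --pt "-0.006 -0.001 -0.001 0 0 0" --pt "0 0 0 0 0 0"

```text
time: 8.8
position: [0.4965, 0.3632, 0.1981]
tool_rot: [-0.087, 0.996, 0.002, 0.006]
ft_force: [2.9, 0.1, 15.5]
grip_width: 0.0168
grip_force: 59.6
```

step_arm --pt "-0.005 -0.001 0.001 0 0 0" --pt "-0.004 0 0.001 0 0 0" --pt "0 0 0 0 0 0" --pt "0 0 0 0 0 0"

```text
time: 9.3
position: [0.4929, 0.3627, 0.1991]
tool_rot: [-0.088, 0.996, 0.003, 0.014]
ft_force: [17.8, -0.5, -3.5]
grip_width: 0.0165
grip_force: 59.6
```

step_arm --pt "0 0 0 0 0 0" --pt "0 0 0 0 0 0" --pt "0 0 0.04 0 0 0" --pt "0 0 0.05 0 0 0" --pt "-0.04 -0.04 0.02 0 0 0" --pt "-0.04 -0.045 0.0 0 0 0" --pt "-0.02 -0.05 0.0 0 0 0" --pt "0 -0.05 0 0 0 0" --jaw 0.036 --squeeze 30

```text
time: 10.3
position: [0.3808, 0.1752, 0.3062]
tool_rot: [-0.089, 0.996, -0.0, -0.003]
ft_force: [1.3, -0.1, -0.0]
grip_width: 0.0359
grip_force: 0.0
```

```bash
cat > tr.py <<'E'
from h import *
def tray():
  print(get_obs()['position'])
  c=camera('top');P=cloud(c);D=c['depth']>0;px=c['pixels'].astype(int)
  u=np.array([np.cos(.175),np.sin(.175)]);d=(P[...,:2]-[.522,.3705]); X=d@u; Y=d@np.array([-u[1],u[0]])
  for r in cut_out('spreader1','top'):
    mm=r['region']&D
    if P[mm][:,1].mean()<.27: continue
    hm=mm&(px[...,2]-px[...,0]>60)&(px[...,1]<170); b=mm&(px[...,2]-px[...,0]<25)
    for k,t in (('handle',hm),('blade',b)):
        if t.sum()<15: continue
        x,y,z=X[t],Y[t],P[...,2][t];o=x.argsort();f=lambda i:np.round([np.median(x[i]),np.median(y[i]),np.median(z[i])],4)
        print(k,t.sum(),'lo',f(o[:8]),'mid',f(o),'hi',f(o[-8:]))
  return c
E
python3 - <<'E'
from tr import *
c=tray();cv2.imwrite('pics/t3.png',cv2.resize(c['pixels'][170:285,90:205],None,fx=5,fy=5,interpolation=cv2.INTER_CUBIC))
E
```

```text
[0.38084283 0.1751767  0.30621504]
handle 180 lo [-0.0764 -0.0035  0.0185] mid [-0.0458 -0.0033  0.0198] hi [-0.0101 -0.0047  0.0193]
blade 295 lo [-0.0058 -0.0037  0.0153] mid [ 0.0246 -0.0027  0.016 ] hi [ 0.0588 -0.0037  0.0169]
```

View pics/t3.png

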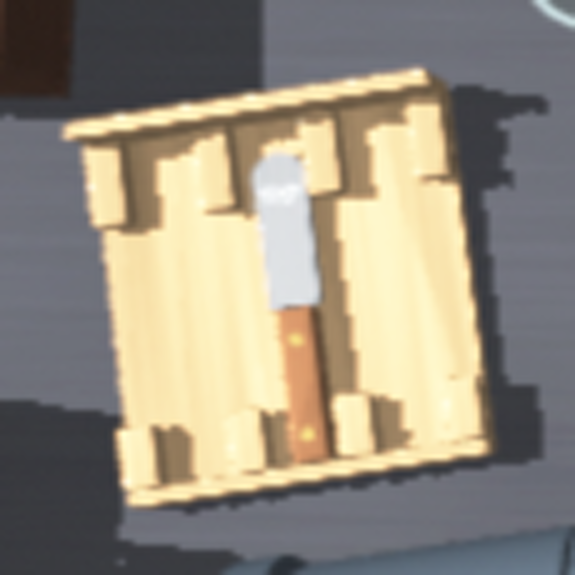

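The top crop shows the first spreader flat in the middle lane, with its butt against the lip at (312,455) and its tip at (280,160) inside the wall. Next is the loose spreader near (0.44, 0.109).

step_arm --pt "0.029 -0.033 0 0 0 1.5" --pt "0.029 -0.033 -0.02 0 0 0" --pt "0 0 -0.05 0 0 0" --pt "0 0 -0.04 0 0 0" --pt "0 0 0 0 0 0" --pt "0 0 0 0 0 0"

```text
time: 11.15
position: [0.4426, 0.1108, 0.1971]
tool_rot: [-0.101, 0.995, 0.0, -0.0]
ft_force: [0.4, -0.4, -0.1]
grip_width: 0.0362
grip_force: 0.0
```

step_arm --pt "-0.003 -0.002 -0.011 0 0 0" --pt "0 0 0 0 0 0" --pt "0 0 0 0 0 0"

```text
time: 11.52
position: [0.4397, 0.1082, 0.1861]
tool_rot: [-0.1, 0.995, -0.0, 0.0]
ft_force: [-0.7, -0.4, -0.2]
grip_width: 0.0363
grip_force: 0.0
```

step_arm --pt "0 0 0 0 0 0" --pt "0 0 0 0 0 0" --pt "0 0 0 0 0 0" --pt "0 0 0.03 0 0 0" --pt "0 0 0.05 0 0 0" --pt "0 0 0.03 0 0 0" --pt "0 0 0 0 0 0" --jaw 0.0

```text
time: 12.4
position: [0.4401, 0.1083, 0.2974]
tool_rot: [-0.1, 0.995, -0.0, 0.003]
ft_force: [-0.1, -0.3, -1.7]
grip_width: 0.0174
grip_force: 29.7
```

step_arm --pt "0.003 0.017 0.001 0 0 -10.1" --pt "0.003 0.017 0 0 0 -10.1" --pt "0.003 0.017 0 0 0 -10.1" --pt "0.003 0.017 0 0 0 -10.1" --pt "0.003 0.017 0 0 0 -10.1" --pt "0.003 0.017 0 0 0 -10.1" --pt "0.003 0.017 0 0 0 -10.1" --pt "0.003 0.017 0 0 0 -10.1" --pt "0.003 0.017 0 0 0 -10.1" --pt "0.003 0.017 0 0 0 -10.1" --pt "0.003 0.017 0 0 0 -10.1" --pt "0.003 0.017 0 0 0 -10.1"

```text
time: 13.9
position: [0.4752, 0.3125, 0.2945]
tool_rot: [0.819, 0.573, -0.002, -0.0]
ft_force: [-0.6, 0.4, -0.8]
grip_width: 0.0179
grip_force: 29.7
```

step_arm --pt "0.003 0.017 0 0 0 -10" --pt "0.003 0.017 0 0 0 -10" --pt "0.003 0.017 0 0 0 -10" --pt "0.003 0.017 0 0 0 -10" --pt "0.003 0.017 0 0 0 -10" --pt "0.003 0.017 0 0 0 -10" --pt "0 0 0 0 0 0" --pt "0 0 0 0 0 0"

```text
time: 14.9
position: [0.4932, 0.4135, 0.2952]
tool_rot: [0.996, 0.091, -0.001, 0.001]
ft_force: [-0.1, 0.3, -0.9]
grip_width: 0.0172
grip_force: 29.7
```

```bash
python3 - <<'E'
from tr import *
c=tray(); print(get_obs()['tool_rot'])
c=camera('side');P=cloud(c);m=(P[...,2]>.07)&(P[...,2]<.14)&(c['depth']>0)&(P[...,1]>.25)&(P[...,1]<.6)
px=c['pixels'].astype(int);h=m&(px[...,2]-px[...,0]>60);b=m&(px.min(-1)>150)
print([ (t.sum(),np.round(np.median(P[t],0),3)) for t in (h,b) if t.sum()])
cv2.imwrite('pics/s4.png',cv2.resize(c['pixels'][60:260,180:380],None,fx=3,fy=3))
E
```

```text
[0.49317808 0.41352662 0.29515394]
handle 164 lo [-0.0766 -0.0035  0.0191] mid [-0.0447 -0.0041  0.0199] hi [-0.0099 -0.0039  0.0186]
blade 311 lo [-0.0061 -0.0039  0.0155] mid [ 0.0257 -0.0022  0.0161] hi [ 0.0599 -0.0005  0.0156]
blade 183 lo [0.0345 0.0447 0.1173] mid [0.0503 0.0489 0.1172] hi [0.0668 0.0495 0.1171]
[ 9.95917242e-01  9.02655942e-02 -8.58040102e-04  4.82595759e-04]
[(np.int64(1382), array([0.206, 0.482, 0.103])), (np.int64(144), array([0.527, 0.432, 0.115]))]
```

View pics/s4.png

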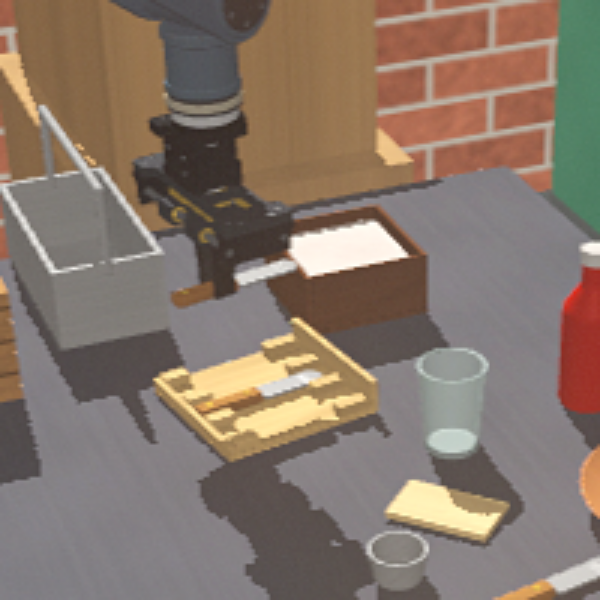

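The side crop shows the spreader held level over the left lane, with its blade toward the high wall. A gray caddy stands to the left, so I'll check that the gripper body clears it.

```bash
python3 - <<'E'
from h import *
c=camera('side');P=cloud(c);u0,u1,v0,v1=180,237,110,178
v,u=np.mgrid[:480,:640]
m=(c['depth']>0)&(u>180)&(u<236)&(v>95)&(v<178)&(P[...,2]>.05)&(P[...,1]>.44)&(P[...,2]<.25)
q=P[m]; print(len(q), np.percentile(q,[1,50,99],axis=0).round(3))
m2=m&(P[...,0]>.43); q=P[m2];print(len(q),np.percentile(q,[1,50,99],axis=0).round(3) if len(q) else '')
E
```

```text
1677 [[0.293 0.457 0.051]
 [0.421 0.583 0.082]
 [0.48  0.804 0.228]]
686 [[0.431 0.442 0.05 ]
 [0.461 0.565 0.083]
 [0.481 0.803 0.231]]
```

```bash
python3 - <<'E'
from h import *
c=camera('side');P=cloud(c)
for (a,b) in [(100,335),(150,335),(60,300),(160,300),(158,270),(55,272),(155,255)]:
    u,v=180+a//3,60+b//3; print((a,b),P[v,u].round(3),c['pixels'][v,u])
E
```

```text
(100, 335) [0.403 0.557 0.012] [121 126 130]
(150, 335) [ 0.46   0.562 -0.003] [72 72 82]
(60, 300) [0.369 0.569 0.053] [123 125 131]
(160, 300) [0.474 0.567 0.031] [120 124 128]
(158, 270) [0.473 0.564 0.069] [120 124 128]
(55, 272) [0.365 0.56  0.093] [237 241 242]
(155, 255) [0.47  0.559 0.09 ] [114 118 123]
```

step_arm --pt "0 0 -0.05 0 0 0" --pt "0 0 -0.03 0 0 0" --pt "0 0 0 0 0 0" --pt "0 0 -0.01 0 0 0" --pt "0 0 -0.01 0 0 0" --pt "0 0 0 0 0 0" --pt "0 0 0 0 0 0"

```text
time: 16.02
position: [0.4938, 0.4143, 0.1971]
tool_rot: [0.996, 0.09, 0.0, -0.0]
ft_force: [-0.1, -0.1, -1.4]
grip_width: 0.0174
grip_force: 29.7
```

step_arm --pt "0 0 0 0 0 0" --pt "0 0 0 0 0 0" --pt "0 0 0.05 0 0 0" --pt "0 -0.01 0.06 0 0 0" --pt "0.0 -0.055 0.02 0 0 0" --pt "0.0 -0.06 0 0 0 0" --pt "0 -0.06 0 0 0 0" --pt "0 -0.06 0 0 0 0" --pt "0 -0.06 0 0 0 0" --jaw 0.034

```text
time: 17.15
position: [0.4936, 0.1075, 0.3271]
tool_rot: [0.996, 0.09, 0.001, 0.0]
ft_force: [1.3, 0.5, 0.8]
grip_width: 0.0338
grip_force: 0.0
```

```bash
python3 - <<'E'
from tr import *
tray(); objs(('top',))
E
```

```text
[0.49358391 0.10745506 0.3271316 ]
handle 167 lo [-0.0765 -0.0036  0.0192] mid [-0.0456 -0.004   0.0201] hi [-0.0103 -0.0041  0.0197]
blade 315 lo [-0.0063 -0.0041  0.0168] mid [ 0.0258 -0.0021  0.0159] hi [ 0.0597 -0.0018  0.0174]
top  spreader1 0.89 (array([ 0.6397, -0.0326]), array([141.,  24.]), 9.5) zmed 0.0098 n538 handle [ 0.605 -0.038] zh0.012 blade [ 0.669 -0.028] zb0.008 dir 9
top  spreader1 0.66 (array([0.5136, 0.4183]), array([150.,  39.]), 8.7) zmed 0.0160 n919 handle [0.494 0.413] zh0.016 blade [0.547 0.424] zb0.016 dir 11
top  spreader1 0.64 (array([0.5146, 0.3673]), array([150.,  38.]), 9.4) zmed 0.0161 n928 handle [0.493 0.362] zh0.017 blade [0.549 0.373] zb0.016 dir 12
top  marker1   0.91 (array([ 0.4344, -0.1869]), array([99., 61.]), -53.7) zmed 0.0084 n1159
top  marker1   0.84 (array([0.6114, 0.1113]), array([89., 61.]), -47.1) zmed 0.0082 n612
top  marker1   0.68 (array([ 0.6071, -0.1788]), array([103.,  62.]), -25.4) zmed 0.0082 n1087
top  marker1   0.56 (array([ 0.4329, -0.0331]), array([101.,  62.]), 19.6) zmed 0.0083 n1159
top  cup1      0.89 (array([ 0.5276, -0.1018]), array([52., 51.]), -89.8) zmed 0.0214 n290
top  glass     0.92 (array([0.6606, 0.221 ]), array([66., 65.]), 45.1) zmed 0.0844 n423
```

step_arm --pt "0.042 -0.046 0 0 0 -0.9" --pt "0.042 -0.046 0 0 0 0" --pt "0.042 -0.046 -0.01 0 0 0" --pt "0 -0.006 -0.05 0 0 0" --pt "0 0 -0.05 0 0 0" --pt "0 0 -0.02 0 0 0" --pt "0 0 0 0 0 0" --pt "0 0 0 0 0 0" --jaw 0.038

```text
time: 18.5
position: [0.6203, -0.0337, 0.1984]
tool_rot: [0.997, 0.083, 0.002, 0.001]
ft_force: [0.1, -0.0, -0.2]
grip_width: 0.0377
grip_force: 0.0
```

step_arm --pt "0 -0.003 -0.012 0 0 0" --pt "0 0 0 0 0 0" --pt "0 0 0 0 0 0"

```text
time: 18.88
position: [0.6194, -0.0376, 0.185]
tool_rot: [0.997, 0.082, 0.0, 0.0]
ft_force: [-0.5, -1.0, 0.4]
grip_width: 0.0378
grip_force: 0.0
```

step_arm --pt "0 0 0 0 0 0" --pt "0 0 0 0 0 0" --pt "0 0 0 0 0 0" --pt "0 0 0.03 0 0 0" --pt "0 0 0.05 0 0 0" --pt "0 0 0.05 0 0 0" --pt "-0.03 0.02 0 0 0 0" --pt "-0.03 0.05 0 0 0 0.6" --pt "-0.03 0.05 0 0 0 0" --pt "-0.02 0.055 0 0 0 0" --pt "0 0.06 0 0 0 0" --pt "0 0.06 0 0 0 0" --jaw 0.0

```text
time: 20.38
position: [0.5088, 0.2594, 0.3149]
tool_rot: [0.996, 0.087, 0.0, 0.0]
ft_force: [0.4, -0.2, -0.7]
grip_width: 0.0178
grip_force: 30.0
```

step_arm --pt "0 0.05 0 0 0 0" --pt "0 0.01 0 0 0 0" --pt "0 0 0 0 0 0" --pt "0 0 0 0 0 0"

```text
time: 20.88
position: [0.5093, 0.3162, 0.3145]
tool_rot: [0.996, 0.086, -0.001, 0.0]
ft_force: [-0.2, -0.1, -0.9]
grip_width: 0.0176
grip_force: 30.0
```

```bash
python3 - <<'E'
from tr import *
tray();o=get_obs(); print(o['tool_rot'],o['grip_width'])
E
```

```text
[0.50932744 0.31620993 0.3144524 ]
handle 18 lo [-0.0642 -0.0568  0.1378] mid [-0.0595 -0.0521  0.1411] hi [-0.0576 -0.0503  0.1425]
blade 198 lo [ 0.0332 -0.0525  0.137 ] mid [ 0.0499 -0.0524  0.1379] hi [ 0.0681 -0.0516  0.1374]
handle 69 lo [-0.0768 -0.0037  0.02  ] mid [-0.0672 -0.0015  0.0199] hi [-0.0423  0.0007  0.0203]
[ 9.96282470e-01  8.61456615e-02 -3.39021604e-04  2.22180239e-04] 0.017767030290154223
```

step_arm --pt "0.001 0.004 -0.05 0 0 0" --pt "0 0 -0.05 0 0 0" --pt "0 0 0 0 0 0" --pt "0 0 -0.01 0 0 0" --pt "0 0 -0.009 0 0 0" --pt "0 0 0 0 0 0" --pt "0 0 0 0 0 0"

```text
time: 21.85
position: [0.5105, 0.3218, 0.1966]
tool_rot: [0.996, 0.087, 0.001, -0.0]
ft_force: [0.4, 0.6, 0.2]
grip_width: 0.0174
grip_force: 30.0
```

step_arm --pt "0 0 0 0 0 0" --pt "0 0 0 0 0 0" --pt "0 0 0.05 0 0 0" --pt "0 -0.01 0.05 0 0 0" --pt "-0.02 -0.055 0.02 0 0 0" --pt "-0.02 -0.055 0 0 0 0" --pt "0 -0.06 0 0 0 0" --pt "0 -0.06 0 0 0 0" --pt "0 -0.06 0 0 0 0" --jaw 0.034

```text
time: 22.98
position: [0.4702, 0.0199, 0.3161]
tool_rot: [0.996, 0.087, 0.001, 0.0]
ft_force: [1.0, 0.1, 0.1]
grip_width: 0.0339
grip_force: 0.0
```

```bash
python3 - <<'E'
from tr import *
c=tray();objs(('top',),('marker1','spreader1'));objs(('side',),('marker1',));cv2.imwrite('pics/t5.png',cv2.resize(c['pixels'][170:285,90:205],None,fx=5,fy=5,interpolation=cv2.INTER_CUBIC))
E
```

```text
[0.47016242 0.01991007 0.31613003]
handle 158 lo [-0.0652 -0.0461  0.0202] mid [-0.0328 -0.0481  0.0201] hi [ 0.0004 -0.0459  0.0186]
blade 296 lo [ 0.0035 -0.0472  0.0151] mid [ 0.0349 -0.047   0.0162] hi [ 0.068  -0.0477  0.0172]
handle 164 lo [-0.0758 -0.0023  0.0196] mid [-0.0448 -0.0038  0.0201] hi [-0.01   -0.0039  0.0199]
blade 293 lo [-0.0064 -0.0047  0.016 ] mid [ 0.0253 -0.0033  0.0162] hi [ 0.0589 -0.0033  0.0149]
top  marker1   0.95 (array([0.6085, 0.1159]), array([99., 63.]), -47.1) zmed 0.0083 n1063
top  marker1   0.86 (array([ 0.4353, -0.1865]), array([100.,  60.]), -53.3) zmed 0.0083 n1148
top  marker1   0.84 (array([ 0.6087, -0.1792]), array([101.,  63.]), -25.3) zmed 0.0083 n1110
top  marker1   0.63 (array([ 0.4122, -0.0572]), array([43., 29.]), 18.9) zmed 0.0087 n155
top  spreader1 0.77 (array([0.5325, 0.3276]), array([151.,  36.]), 7.2) zmed 0.0156 n911 handle [0.51  0.321] zh0.015 blade [0.566 0.332] zb0.016 dir 11
top  spreader1 0.76 (array([0.5156, 0.3682]), array([152.,  37.]), 9.7) zmed 0.0161 n924 handle [0.495 0.363] zh0.017 blade [0.549 0.373] zb0.016 dir 11
top  spreader1 0.58 (array([0.5139, 0.4208]), array([148.,  39.]), 6.5) zmed 0.0155 n929 handle [0.497 0.414] zh0.015 blade [0.548 0.424] zb0.016 dir 12
side marker1   0.95 (array([ 0.4374, -0.1878]), array([104.,  67.]), -56.0) zmed 0.0088 n757
side marker1   0.93 (array([0.6079, 0.1154]), array([107.,  71.]), -51.6) zmed 0.0089 n454
side marker1   0.74 (array([ 0.6106, -0.1795]), array([99., 74.]), -27.2) zmed 0.0088 n689
side marker1   0.59 (array([ 0.4346, -0.0325]), array([107.,  70.]), 19.9) zmed 0.0087 n619
```

View pics/t5.png

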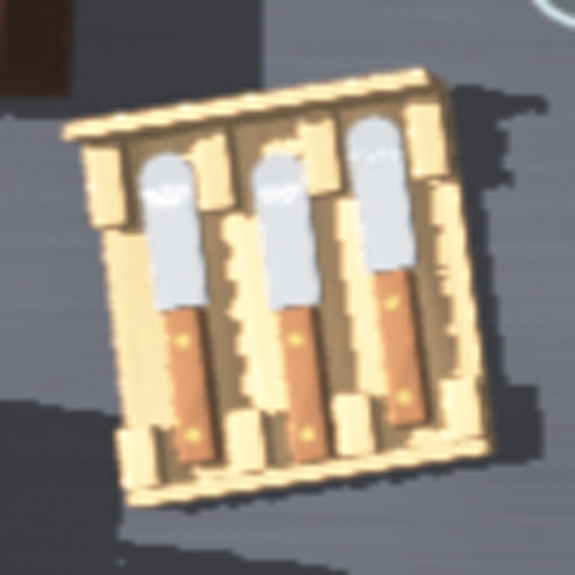

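The top crop shows all three spreaders flat, each in its own lane, with handles at the lip (about y = 440) and blades at the wall (about y = 150). Now the markers, starting with the one at (0.4355, -0.187).

step_arm --pt "-0.002 -0.034 -0.01 0 0 -9.1" --pt "-0.002 -0.034 -0.01 0 0 -9.1" --pt "-0.002 -0.034 -0.01 0 0 -9.1" --pt "-0.002 -0.034 -0.01 0 0 -9.1" --pt "-0.002 -0.034 -0.01 0 0 -9.1" --pt "-0.001 -0.034 -0.01 0 0 -9.1" --pt "-0.001 -0.033 -0.01 0 0 -9.1" --pt "0 0 -0.02 0 0 0" --pt "0 0 0 0 0 0" --pt "0 0 0 0 0 0" --jaw 0.08

```text
time: 24.58
position: [0.4587, -0.2141, 0.226]
tool_rot: [0.893, -0.451, -0.0, -0.0]
ft_force: [-0.6, 0.1, -0.4]
grip_width: 0.0803
grip_force: 0.0
```

```bash
cat > st.py <<'E'
from h import *
import sys
o=get_obs(); q=o['tool_rot']; a=np.degrees(np.arctan2(q[1],q[0])); print('t',o['time'],'pos',o['position'].round(4),'close yaw',round((2*a-90+180)%360-180,2),'grip',o['grip_width'].round(4),'q6',np.degrees(o['q'][5]).round(0))
p=o['position'][:2]-[.554,-.367]; print('box x,y mm',(1000*np.array([p@[-.585,-.811],p@[.811,-.585]])).round(1))
if len(sys.argv)>1: objs(('top',),('marker1',))
E
python3 st.py 1; python3 - <<'E'
import sys; sys.argv=['x']
from h import *
c=camera('side');P=cloud(c)
m=(c['depth']>0)&(abs(P[...,0]-.76)<.12)&(abs(P[...,1]-.05)<.15)&(P[...,2]>.02)&(P[...,2]<.2)
for x0 in np.arange(.66,.86,.02):
    k=m&(abs(P[...,0]-x0)<.01); q=P[k]
    if len(q): print(x0.round(2),len(q),'y',q[:,1].min().round(3),q[:,1].max().round(3),'zmax',q[:,2].max().round(3))
E
```

```text
0.72 42 y -0.015 0.078 zmax 0.03
0.74 49 y -0.05 0.106 zmax 0.029
0.76 76 y -0.069 0.123 zmax 0.031
0.78 164 y -0.076 0.133 zmax 0.031
0.8 226 y -0.084 0.142 zmax 0.045
0.82 256 y -0.086 0.143 zmax 0.046
0.84 233 y -0.083 0.148 zmax 0.044Traceback (most recent call last):
  File "st.py", line 3, in <module>
    o=get_obs(); q=o['tool_rot']; a=np.degrees(np.arctan2(q[1],q[0])); print('t',o['time'],'pos',o['position'].round(4),'close yaw',round((2*a-90+180)%360-180,2),'grip',o['grip_width'].round(4),'q6',np.degrees(o['q'][5]).round(0))
                                                                                                                                                                         ^^^^^^^^^^^^^^^^^^^^^
AttributeError: 'float' object has no attribute 'round'
```

step_arm --pt "-0.001 -0.003 -0.02 0 0 0" --pt "0 0 -0.02 0 0 0" --pt "0 0 0 0 0 0" --pt "0 0 0 0 0 0"

```text
time: 25.12
position: [0.4577, -0.2181, 0.1865]
tool_rot: [0.892, -0.451, 0.001, 0.0]
ft_force: [0.1, 0.2, 0.4]
grip_width: 0.0802
grip_force: 0.0
```

step_arm --pt "0 0 0 0 0 0" --pt "0 0 0 0 0 0" --pt "0 0 0 0 0 0" --pt "0 0 0.02 0 0 0" --pt "0 0 0.03 0 0 0" --pt "0 0 0.03 0 0 0" --jaw 0.0

```text
time: 25.88
position: [0.4571, -0.2183, 0.2663]
tool_rot: [0.892, -0.452, -0.0, -0.0]
ft_force: [-0.4, 0.2, -1.4]
grip_width: 0.0592
grip_force: 30.0
```

```bash
sed -i "s/o\['grip_width'\].round(4)/round(o['grip_width'],4)/" st.py; python3 st.py
```

```text
t 25.875 pos [ 0.4571 -0.2183  0.2663] close yaw -143.7 grip 0.0592 q6 106.0
box x,y mm [ -63.9 -165.6]
```

step_arm --pt "0.0147 -0.0054 0.02 0 0 9.81" --pt "0.0147 -0.0054 0.02 0 0 9.81" --pt "0.0147 -0.0054 0 0 0 9.81" --pt "0.0147 -0.0054 0 0 0 9.81" --pt "0.0147 -0.0054 0 0 0 9.81" --pt "0.0147 -0.0054 0 0 0 9.81" --pt "0.0147 -0.0054 0 0 0 9.81" --pt "0.0147 -0.0054 0 0 0 9.81" --pt "0.0147 -0.0054 0 0 0 9.81" --pt "0.0147 -0.0054 0 0 0 9.81" --pt "0.0147 -0.0054 0 0 0 9.8" --pt "0 0 0 0 0 0"

```text
time: 27.38
position: [0.6194, -0.278, 0.3053]
tool_rot: [0.891, 0.455, 0.0, 0.0]
ft_force: [0.3, 0.1, -1.5]
grip_width: 0.0592
grip_force: 30.0
```

step_arm --pt "0 0 -0.03 0 0 0" --pt "0 0 -0.03 0 0 0" --pt "0 0 0 0 0 0" --pt "0 0 0 0 0 0"

```text
time: 27.88
position: [0.619, -0.2778, 0.2465]
tool_rot: [0.89, 0.455, 0.0, 0.0]
ft_force: [0.1, -1.1, -0.8]
grip_width: 0.0593
grip_force: 30.0
```

```bash
python3 st.py; python3 - <<'E'
from h import *
c=camera('top');P=cloud(c)
z=P[...,2];zb=get_obs()['position'][2]-.1865
px=c['pixels']
d=P[...,:2]-[.554,-.367];X=d@[-.585,-.811];Y=d@[.811,-.585]
m=(c['depth']>0)&(abs(z-zb-.008)<.006)&(X>-.13)&(X<0)&(abs(Y)<.06)
q=np.c_[X[m],Y[m]]*1000; print(m.sum(),fit(q/1000),np.percentile(q,[1,99],axis=0).round(1),np.median(z[m]))
cv2.imwrite('pics/t6.png',cv2.resize(c['pixels'][160:300,380:560],None,fx=4,fy=4))
E
```

```text
t 27.875 pos [ 0.619  -0.2778  0.2465] close yaw -35.87 grip 0.0593 q6 2.0
box x,y mm [-110.3    0.5]Traceback (most recent call last):
  File "<stdin>", line 7, in <module>
    return _quantile_unchecked(
        a, q, axis, out, overwrite_input, method, keepdims, weights)
    return _ureduce(a,
                    func=_quantile_ureduce_func,
    ...<5 lines>...
                    overwrite_input=overwrite_input,
                    method=method)
    r = func(a, **kwargs)
    result = _quantile(arr,
                       quantiles=q,
    ...<2 lines>...
                       out=out,
                       weights=wgt)
    slices_having_nans = np.isnan(arr[-1, ...])
                                  ~~~^^^^^^^^^
IndexError: index -1 is out of bounds for axis 0 with size 0
```

step_arm --pt "0 0 -0.017 0 0 0" --pt "0 0 0 0 0 0" --pt "-0.0082 -0.0114 0 0 0 0" --pt "-0.0082 -0.0114 0 0 0 0" --pt "-0.0082 -0.0114 0 0 0 0" --pt "0 0 0 0 0 0"

```text
time: 28.68
position: [0.5935, -0.3136, 0.2289]
tool_rot: [0.891, 0.454, 0.0, 0.0]
ft_force: [-0.4, -1.1, -0.3]
grip_width: 0.0591
grip_force: 30.0
```

step_arm --pt "-0.008 -0.011 0 0 0 0" --pt "-0.008 -0.011 0 0 0 0" --pt "-0.008 -0.011 0 0 0 0" --pt "-0.0065 -0.009 0 0 0 0" --pt "0 0 0 0 0 0"

```text
time: 29.3
position: [0.5633, -0.355, 0.2287]
tool_rot: [0.891, 0.455, 0.0, 0.0]
ft_force: [-0.1, 0.4, -0.7]
grip_width: 0.0594
grip_force: 30.0
```

step_arm --pt "0 0 0 0 0 0" --pt "0 0 0 0 0 0" --pt "0 0 0 0 0 0" --pt "0.012 0.016 0 0 0 0" --pt "0.012 0.016 0 0 0 0" --pt "0.012 0.016 0 0 0 0" --pt "0 0 0 0 0 0" --jaw 0.08

```text
time: 30.18
position: [0.6012, -0.3036, 0.2286]
tool_rot: [0.889, 0.457, 0.0, -0.0]
ft_force: [1.2, -0.1, 0.6]
grip_width: 0.0802
grip_force: 0.0
```

step_arm --pt "0 0 0 0 0 0" --pt "0 0 0 0 0 0" --pt "0 0 0 0 0 0" --pt "0 0 -0.003 0 0 0" --jaw 0.0

```text
time: 30.68
position: [0.5997, -0.3065, 0.2258]
tool_rot: [0.89, 0.455, 0.0, 0.0]
ft_force: [0.1, 0.4, 0.1]
grip_width: 0.0482
grip_force: 0.0
```

```bash
python3 st.py; python3 - <<'E'
from h import *
c=camera('side')
cv2.imwrite('pics/s6.png',cv2.resize(c['pixels'][280:440,320:480],None,fx=3.7,fy=3.7))
E
```

```text
t 30.675 pos [ 0.5997 -0.3065  0.2258] close yaw -35.84 grip 0.0482 q6 -1.0
box x,y mm [-75.8   1.7]
```

View pics/s6.png

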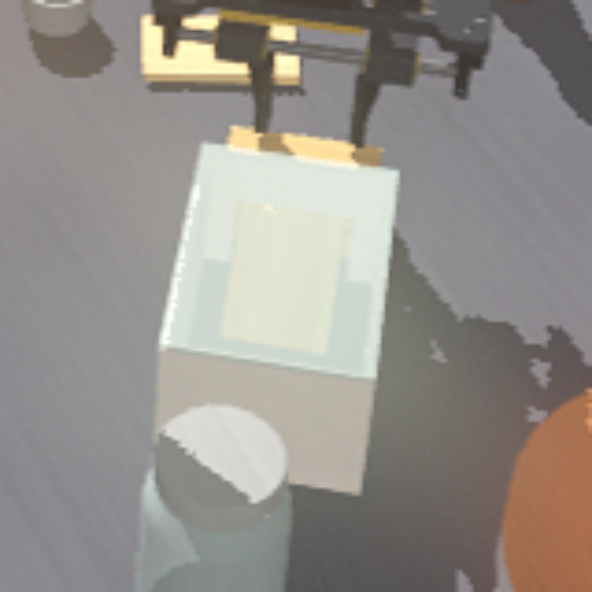

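The side crop shows the first marker lying fully inside the box at about (280,280), with the ledge empty. Next is the marker at (0.608, -0.179).

step_arm --pt "0 0 0.04 0 0 0" --pt "-0.0026 0.0144 0.02 0 0 10.06" --pt "-0.0026 0.0144 0 0 0 10.06" --pt "-0.0026 0.0144 0 0 0 10.06" --pt "-0.0026 0.0144 0 0 0 10.06" --pt "-0.0026 0.0144 0 0 0 10.06" --pt "-0.0026 0.0144 0 0 0 10.06" --pt "-0.0026 0.0144 0 0 0 10.06" --pt "-0.0026 0.0144 0 0 0 10.06" --pt "-0.0026 0.0144 0 0 0 10.06" --pt "-0.0026 0.0144 0 0 0 10.06" --pt "0 0 -0.03 0 0 0" --jaw 0.08

```text
time: 32.22
position: [0.5746, -0.1614, 0.2574]
tool_rot: [0.217, 0.976, -0.001, 0.002]
ft_force: [-0.3, -1.1, -0.5]
grip_width: 0.08
grip_force: 0.0
```

step_arm --pt "0 0 -0.03 0 0 0" --pt "0 0 0 0 0 0" --pt "0 0 0 0 0 0"

```text
time: 32.6
position: [0.5742, -0.1622, 0.2263]
tool_rot: [0.218, 0.976, -0.0, 0.0]
ft_force: [0.3, -0.5, -0.5]
grip_width: 0.0798
grip_force: 0.0
```

```bash
python3 st.py 1; python3 - <<'E'
from h import *
objs(('side',),('marker1',))
E
```

```text
t 32.6 pos [ 0.5742 -0.1622  0.2263] close yaw 64.79 grip 0.0798 q6 -91.0
box x,y mm [-177.9 -103.4]
top  marker1   0.71 (array([ 0.5655, -0.361 ]), array([84., 33.]), -39.1) zmed 0.0475 n497
side marker1   0.94 (array([ 0.6068, -0.19  ]), array([104.,  81.]), -23.5) zmed 0.0091 n640
side marker1   0.84 (array([ 0.4334, -0.0322]), array([104.,  66.]), 21.6) zmed 0.0087 n611
side marker1   0.70 (array([0.61  , 0.1161]), array([112.,  75.]), -51.3) zmed 0.0089 n459
```

step_arm --pt "0 0 -0.02 0 0 0" --pt "0 0 -0.02 0 0 0" --pt "0 0 0 0 0 0" --pt "0 0 0 0 0 0"

```text
time: 33.3
position: [0.574, -0.162, 0.1858]
tool_rot: [0.218, 0.976, -0.0, 0.0]
ft_force: [-0.2, 0.3, -0.1]
grip_width: 0.0801
grip_force: 0.0
```

step_arm --pt "0 0 0 0 0 0" --pt "0 0 0 0 0 0" --pt "0 0 0 0 0 0" --pt "0 0 0.03 0 0 0" --pt "0 0 0.05 0 0 0" --pt "0 0 0.04 0 0 0" --jaw 0.0

```text
time: 34.05
position: [0.5739, -0.162, 0.3073]
tool_rot: [0.218, 0.976, -0.0, 0.0]
ft_force: [-0.1, 0.5, 0.4]
grip_width: 0.0589
grip_force: 30.0
```

```bash
cat >> h.py <<'E'
def ledge():
    c=camera('top');P=cloud(c);d=P[...,:2]-[.554,-.367];X=d@[-.585,-.811];Y=d@[.811,-.585]
    for x0 in range(-80,140,10):
        k=(c['depth']>0)&(abs(X*1000-x0)<5)&(abs(Y)<.03); print(x0,k.sum(),np.round(np.median(P[k][:,2])*1000,1) if k.any() else '',np.median(c['pixels'][k],0) if k.any() else '',end='; ')
E
python3 st.py; python3 -c "
from h import *
ledge()"
```

```text
t 34.05 pos [ 0.5739 -0.162   0.3073] close yaw 64.8 grip 0.0589 q6 -91.0
box x,y mm [-177.9 -103.8]
-80 0  ; -70 0  ; -60 0  ; -50 0  ; -40 12 40.5 [ 96.  126.5 151. ]; -30 62 39.9 [103. 137. 163.]; -20 136 50.1 [149.5 193.5 222.5]; -10 124 47.8 [125.5 160.5 183.5]; 0 270 64.1 [128.  151.5 168. ]; 10 145 89.3 [232. 240. 233.]; 20 133 89.2 [231. 239. 232.]; 30 138 89.5 [231.  239.  230.5]; 40 141 89.1 [231. 238. 230.]; 50 132 89.3 [228. 230. 215.]; 60 142 89.0 [228. 229. 212.]; 70 136 89.1 [228. 229. 212.]; 80 141 89.5 [228. 229. 212.]; 90 140 89.3 [228. 229. 212.]; 100 142 89.4 [228. 229. 212.]; 110 140 89.7 [228. 229. 211.]; 120 141 89.7 [229. 231. 215.]; 130 141 89.3 [230. 233. 219.];
```

The depth shows the first marker's tail still in the slot at box x ≈ -22 mm. I'll set this marker down and push that one through.

step_arm --pt "0 0 -0.05 0 0 0" --pt "0 0 -0.05 0 0 0" --pt "0 0 -0.019 0 0 0" --pt "0 0 0 0 0 0" --pt "0 0 0 0 0 0"

```text
time: 34.72
position: [0.5744, -0.1622, 0.1874]
tool_rot: [0.218, 0.976, -0.0, 0.001]
ft_force: [-0.3, -0.2, -0.4]
grip_width: 0.0592
grip_force: 29.9
```

step_arm --pt "0 0 0 0 0 0" --pt "0 0 0 0 0 0" --pt "0 0 0.04 0 0 0" --pt "0 0 0.06 0 0 0" --jaw 0.08

```text
time: 35.22
position: [0.5733, -0.1618, 0.2863]
tool_rot: [0.218, 0.976, 0.001, -0.002]
ft_force: [0.8, 0.1, -0.1]
grip_width: 0.0793
grip_force: 0.0
```

step_arm --pt "0.0026 -0.0144 0 0 0 -10.06" --pt "0.0026 -0.0144 0 0 0 -10.06" --pt "0.0026 -0.0144 0 0 0 -10.06" --pt "0.0026 -0.0144 0 0 0 -10.06" --pt "0.0026 -0.0144 0 0 0 -10.06" --pt "0.0026 -0.0144 0 0 0 -10.06" --pt "0.0026 -0.0144 0 0 0 -10.06" --pt "0.0026 -0.0144 0 0 0 -10.06" --pt "0.0026 -0.0144 0 0 0 -10.06" --pt "0.0026 -0.0144 0 0 0 -10.06" --pt "0 0 -0.03 0 0 0" --pt "0 0 0 0 0 0" --jaw 0.0

```text
time: 36.72
position: [0.5988, -0.3054, 0.2548]
tool_rot: [0.89, 0.455, -0.001, -0.002]
ft_force: [0.3, -0.3, 0.0]
grip_width: 0.0006
grip_force: 0.0
```

```bash
python3 st.py
```

```text
t 36.725 pos [ 0.5988 -0.3054  0.2548] close yaw -35.81 grip 0.0006 q6 -1.0
box x,y mm [-76.1   0.3]
```

step_arm --pt "0 0 -0.03 0 0 0" --pt "-0.0075 -0.0104 0 0 0 0" --pt "-0.0075 -0.0104 0 0 0 0" --pt "-0.0075 -0.0104 0 0 0 0" --pt "-0.0075 -0.0104 0 0 0 0" --pt "-0.0075 -0.0104 0 0 0 0" --pt "0 0 0 0 0 0" --pt "0 0 0 0 0 0"

```text
time: 37.72
position: [0.5622, -0.3583, 0.2267]
tool_rot: [0.89, 0.456, -0.0, 0.0]
ft_force: [0.2, -0.9, -0.6]
grip_width: 0.0005
grip_force: 0.0
```

step_arm --pt "0.015 0.0208 0 0 0 0" --pt "0.022 0.0312 0.02 0 0 0" --pt "0 0.03 0.04 0 0 0" --pt "0 0.06 0.0 0 0 0" --pt "0 0.03 0 0 0 0"

```text
time: 38.35
position: [0.5991, -0.1831, 0.2873]
tool_rot: [0.89, 0.457, -0.0, -0.0]
ft_force: [-0.2, -0.0, -0.7]
grip_width: 0.0008
grip_force: 0.0
```

```bash
python3 -c "
from h import *
ledge()
c=camera('side');cv2.imwrite('pics/s7.png',c['pixels'])"; python3 st.py 1
```

```text
-80 25 0.5 [121. 110. 107.]; -70 0  ; -60 0  ; -50 0  ; -40 0  ; -30 1 39.9 [ 91. 116. 135.]; -20 46 40.2 [ 98. 131. 157.]; -10 38 38.8 [103.5 135.5 161. ]; 0 271 65.0 [119. 150. 172.]; 10 187 88.4 [230. 232. 219.]; 20 143 89.4 [230. 238. 232.]; 30 132 89.1 [230. 238. 231.]; 40 138 89.2 [230. 238. 230.]; 50 138 89.1 [230. 238. 230.]; 60 146 89.4 [230. 238. 230.]; 70 140 89.0 [226. 228. 210.]; 80 146 89.4 [226. 228. 209.]; 90 138 89.5 [226. 228. 209.]; 100 137 89.2 [226. 228. 209.]; 110 143 89.3 [226. 228. 209.]; 120 146 89.2 [227. 229. 212.]; 130 140 89.2 [229. 231. 217.]; t 38.45 pos [ 0.599  -0.1822  0.2867] close yaw -35.53 grip 0.0009 q6 8.0
box x,y mm [-176.2  -71.6]
top  marker1   0.67 (array([0.6124, 0.1084]), array([84., 63.]), -45.7) zmed 0.0083 n628
top  marker1   0.66 (array([ 0.5525, -0.3622]), array([76., 26.]), -34.7) zmed 0.0140 n281
```

The first marker is in: the ledge is clear and marker colour starts at box x ≈ 65 mm. Back to the second marker.

step_arm --pt "-0.0025 0.002 0 0 0 10.03" --pt "-0.0025 0.002 0 0 0 10.03" --pt "-0.0025 0.002 0 0 0 10.03" --pt "-0.0025 0.002 0 0 0 10.03" --pt "-0.0025 0.002 0 0 0 10.03" --pt "-0.0025 0.002 0 0 0 10.03" --pt "-0.0025 0.002 0 0 0 10.03" --pt "-0.0025 0.002 0 0 0 10.03" --pt "-0.0025 0.002 0 0 0 10.03" --pt "-0.0025 0.002 0 0 0 10.03" --pt "0 0 -0.04 0 0 0" --pt "0 0 0 0 0 0" --jaw 0.08

```text
time: 40.05
position: [0.5734, -0.1672, 0.2442]
tool_rot: [0.222, 0.975, 0.001, -0.003]
ft_force: [0.3, 0.5, 0.2]
grip_width: 0.0804
grip_force: 0.0
```

```bash
python3 st.py; python3 -c "
from h import *
objs(('side',),('marker1',))"
```

```text
t 40.05 pos [ 0.5734 -0.1672  0.2442] close yaw 64.4 grip 0.0804 q6 -91.0
box x,y mm [-173.4 -101.2]
side marker1   0.70 (array([0.608 , 0.1132]), array([102.,  84.]), -46.9) zmed 0.0088 n464
side marker1   0.67 (array([0.5332, 0.3291]), array([163.,  75.]), 9.3) zmed 0.0163 n472
side marker1   0.61 (array([ 0.6052, -0.1913]), array([100.,  90.]), -25.8) zmed 0.0090 n663
side marker1   0.55 (array([ 0.4337, -0.0343]), array([104.,  66.]), 19.9) zmed 0.0087 n616
```

step_arm --pt "0 0.004 -0.03 0 0 0.4" --pt "0 0 -0.028 0 0 0" --pt "0 0 0 0 0 0" --pt "0 0 0 0 0 0"

```text
time: 40.65
position: [0.5751, -0.1626, 0.1902]
tool_rot: [0.217, 0.976, -0.0, 0.001]
ft_force: [-0.1, -1.2, 0.1]
grip_width: 0.0802
grip_force: 0.0
```

step_arm --pt "0 0 0 0 0 0" --pt "0 0 0 0 0 0" --pt "0 0 0 0 0 0" --pt "0 0 0.03 0 0 0" --pt "0 0 0.05 0 0 0" --pt "0 0 0.04 0 0 0" --jaw 0.0

```text
time: 41.4
position: [0.5744, -0.162, 0.3104]
tool_rot: [0.217, 0.976, -0.0, 0.0]
ft_force: [-0.1, 0.5, -0.0]
grip_width: 0.0411
grip_force: 0.0
```

step_arm --pt "0.0045 -0.0115 0 0 0 -10.06" --pt "0.0045 -0.0115 0 0 0 -10.06" --pt "0.0045 -0.0115 0 0 0 -10.06" --pt "0.0045 -0.0115 0 0 0 -10.06" --pt "0.0045 -0.0115 0 0 0 -10.06" --pt "0.0045 -0.0115 0 0 0 -10.06" --pt "0.0045 -0.0115 0 0 0 -10.06" --pt "0.0045 -0.0115 0 0 0 -10.06" --pt "0.0045 -0.0115 0 0 0 -10.06" --pt "0.0045 -0.0115 0 0 0 -10.06" --pt "0 0 -0.02 0 0 0" --pt "0 0 0 0 0 0"

```text
time: 42.9
position: [0.6181, -0.2759, 0.2857]
tool_rot: [0.889, 0.457, -0.002, -0.003]
ft_force: [-0.4, 0.7, -0.1]
grip_width: 0.0004
grip_force: 0.0
```

```bash
python3 st.py
```

```text
t 42.9 pos [ 0.6181 -0.2759  0.2857] close yaw -35.55 grip 0.0004 q6 2.0
box x,y mm [-111.4   -1.3]
```

The grasp was too high and missed. I'll re-measure the markers.

```bash
python3 -c "
from h import *
objs(('top','side'),('marker1',))
objs(('top',),('marker1',))"
```

```text
top  marker1   0.78 (array([ 0.6158, -0.1987]), array([81., 60.]), -3.8) zmed 0.0082 n696
top  marker1   0.78 (array([0.6099, 0.117 ]), array([100.,  67.]), -46.7) zmed 0.0085 n1115
side marker1   0.95 (array([ 0.6098, -0.1978]), array([106.,  71.]), -4.0) zmed 0.0088 n709
side marker1   0.77 (array([0.6107, 0.1149]), array([103.,  78.]), -44.0) zmed 0.0088 n456
side marker1   0.65 (array([ 0.4341, -0.0349]), array([104.,  70.]), 16.6) zmed 0.0086 n613
top  marker1   0.80 (array([0.6068, 0.1149]), array([101.,  62.]), -47.2) zmed 0.0083 n1121
top  marker1   0.75 (array([ 0.6143, -0.1985]), array([88., 60.]), -2.7) zmed 0.0081 n759
top  marker1   0.51 (array([0.5257, 0.3729]), array([178., 163.]), 9.8) zmed 0.0133 n4543
```

step_arm --pt "0.005 0.0126 0 0 0 -9.65" --pt "0.005 0.0126 0 0 0 -9.65" --pt "0.005 0.0126 0 0 0 -9.65" --pt "0.005 0.0126 0 0 0 -9.65" --pt "0.004 0.0126 0 0 0 -9.65" --pt "0.004 0.0126 0 0 0 -9.65" --pt "0 0 -0.03 0 0 0" --pt "0 0 -0.03 0 0 0" --pt "0 0 0 0 0 0" --pt "0 0 0 0 0 0" --jaw 0.082

```text
time: 44.45
position: [0.6479, -0.2016, 0.2298]
tool_rot: [1.0, -0.031, 0.001, 0.0]
ft_force: [1.0, 0.1, 0.4]
grip_width: 0.081
grip_force: 0.0
```

```bash
python3 st.py; python3 -c "
from h import *
objs(('side',),('marker1',))"
```

```text
t 44.45 pos [ 0.6479 -0.2016  0.2298] close yaw -93.59 grip 0.081 q6 67.0
box x,y mm [-189.1  -20.6]
side marker1   0.97 (array([0.611 , 0.1142]), array([111.,  75.]), -50.7) zmed 0.0088 n464
side marker1   0.97 (array([ 0.4356, -0.0338]), array([105.,  70.]), 18.6) zmed 0.0087 n617
side marker1   0.63 (array([ 0.6082, -0.1983]), array([102.,  74.]), -3.2) zmed 0.0088 n704
```

step_arm --pt "-0.001 0.001 -0.022 0 0 0" --pt "0 0 -0.022 0 0 0" --pt "0 0 0 0 0 0" --pt "0 0 0 0 0 0"

```text
time: 45.05
position: [0.6464, -0.2004, 0.1846]
tool_rot: [1.0, -0.031, -0.0, -0.0]
ft_force: [0.1, 0.6, 0.3]
grip_width: 0.0819
grip_force: 0.0
```

step_arm --pt "0 0 -0.001 0 0 0" --pt "0 0 0 0 0 0" --pt "0 0 0 0 0 0" --pt "0 0 0 0 0 0" --jaw 0.0

```text
time: 45.55
position: [0.6464, -0.2004, 0.1839]
tool_rot: [1.0, -0.031, 0.0, 0.0]
ft_force: [-0.4, -0.4, 1.0]
grip_width: 0.0596
grip_force: 30.0
```

step_arm --pt "0 0 0.03 0 0 0" --pt "0 0 0.04 0 0 0" --pt "0 0 0.03 0 0 0" --pt "-0.0046 -0.0129 0 0 0 9.63" --pt "-0.0046 -0.0129 0 0 0 9.63" --pt "-0.0046 -0.0129 0 0 0 9.63" --pt "-0.0046 -0.0129 0 0 0 9.63" --pt "-0.0046 -0.0129 0 0 0 9.63" --pt "-0.0046 -0.0129 0 0 0 9.63" --pt "0 0 -0.03 0 0 0" --pt "0 0 -0.02 0 0 0" --pt "0 0 0 0 0 0"

```text
time: 47.05
position: [0.618, -0.277, 0.2313]
tool_rot: [0.89, 0.455, -0.001, -0.002]
ft_force: [-0.5, 0.3, -0.5]
grip_width: 0.0595
grip_force: 30.0
```

```bash
python3 st.py
```

```text
t 47.05 pos [ 0.618  -0.277   0.2313] close yaw -35.81 grip 0.0595 q6 2.0
box x,y mm [-110.4   -0.7]
```

step_arm --pt "0 0 -0.0035 0 0 0" --pt "0 0 0 0 0 0" --pt "-0.007 -0.0098 0 0 0 0" --pt "-0.007 -0.0098 0 0 0 0" --pt "-0.007 -0.0098 0 0 0 0" --pt "-0.007 -0.0098 0 0 0 0" --pt "-0.007 -0.0098 0 0 0 0" --pt "-0.007 -0.0098 0 0 0 0" --pt "-0.007 -0.0098 0 0 0 0" --pt "-0.007 -0.0098 0 0 0 0" --pt "0 0 0 0 0 0"

```text
time: 48.42
position: [0.5672, -0.3492, 0.23]
tool_rot: [0.892, 0.453, 0.009, -0.004]
ft_force: [20.7, 22.3, -2.1]
grip_width: 0.0594
grip_force: 30.0
```

step_arm --pt "0 0 0 0 0 0" --pt "0 0 0 0 0 0" --pt "0 0 0 0 0 0" --pt "0.012 0.0165 0 0 0 0" --pt "0.012 0.0165 0 0 0 0" --pt "0.012 0.0165 0 0 0 0" --pt "0 0 0 0 0 0" --jaw 0.08

```text
time: 49.3
position: [0.6001, -0.3043, 0.2301]
tool_rot: [0.889, 0.457, 0.0, -0.0]
ft_force: [-0.0, -0.4, 0.0]
grip_width: 0.0801
grip_force: 0.0
```

step_arm --pt "0 0 0 0 0 0" --pt "0 0 0 0 0 0" --pt "0 0 0 0 0 0" --pt "0 0 0 0 0 0" --pt "0 0 0 0 0 0" --pt "0 0 -0.002 0 0 0" --jaw 0.0

```text
time: 50.05
position: [0.5993, -0.3071, 0.2305]
tool_rot: [0.89, 0.455, 0.001, 0.001]
ft_force: [-1.8, 1.9, 18.3]
grip_width: 0.028
grip_force: 9.3
```

step_arm --pt "-0.0074 -0.0102 0 0 0 0" --pt "-0.0074 -0.0102 0 0 0 0" --pt "-0.0074 -0.0102 0 0 0 0" --pt "-0.0074 -0.0102 0 0 0 0" --pt "-0.0074 -0.0102 0 0 0 0" --pt "0 0 0 0 0 0" --pt "0 0 0 0 0 0"

```text
time: 50.92
position: [0.5625, -0.3579, 0.2306]
tool_rot: [0.89, 0.455, 0.001, 0.001]
ft_force: [0.1, 3.0, 11.7]
grip_width: 0.0005
grip_force: 5.7
```

```bash
python3 st.py
```

```text
t 50.925 pos [ 0.5625 -0.3579  0.2306] close yaw -35.84 grip 0.0005 q6 -6.0
box x,y mm [-12.4   1.6]
```

step_arm --pt "0 0 0.04 0 0 0" --pt "0.03 0.045 0.02 0 0 0" --pt "0 0.06 0.0 0 0 0" --pt "0 0.06 0 0 0 0" --pt "0 0.06 0 0 0 0" --pt "0 0 0 0 0 0"

```text
time: 51.68
position: [0.5909, -0.128, 0.2876]
tool_rot: [0.889, 0.458, -0.001, -0.002]
ft_force: [0.6, -0.3, 0.3]
grip_width: 0.0004
grip_force: 0.0
```

```bash
python3 -c "
from h import *
ledge()
objs(('top','side'),('marker1',))
c=camera('side');a=cv2.resize(c['pixels'][280:410,325:455],None,fx=3,fy=3)
c=camera('top');b=cv2.resize(c['pixels'][170:300,430:560],None,fx=3,fy=3)
cv2.imwrite('pics/b8.png',np.hstack([a,b]))"
```

```text
-80 112 0.5 [125. 115. 113.]; -70 190 32.1 [ 97. 127. 152.]; -60 123 40.4 [ 95. 126. 151.]; -50 128 40.5 [ 92.  121.5 145.5]; -40 178 61.5 [107.5 136.5 156. ]; -30 135 58.1 [112. 142. 166.]; -20 121 53.0 [112. 143. 164.]; -10 118 48.4 [112.5 144.  165. ]; 0 275 62.6 [116. 144. 164.]; 10 148 89.2 [231. 239. 233.]; 20 138 89.0 [230. 239. 233.]; 30 136 88.9 [230. 238. 231.]; 40 134 89.0 [230. 238. 230.]; 50 149 89.5 [230. 238. 230.]; 60 133 89.0 [230. 238. 230.]; 70 145 89.2 [227. 228. 211.]; 80 142 89.2 [227. 228. 210.]; 90 139 89.3 [227. 228. 210.]; 100 143 89.5 [227. 228. 210.]; 110 143 89.1 [227. 228. 210.]; 120 141 89.4 [228. 229. 213.]; 130 141 89.6 [229. 232. 218.]; top  marker1   0.96 (array([0.6096, 0.1144]), array([103.,  62.]), -46.9) zmed 0.0083 n1075
top  marker1   0.85 (array([ 0.5761, -0.3566]), array([94., 55.]), -33.1) zmed 0.0517 n844
top  marker1   0.51 (array([ 0.4645, -0.0125]), array([44., 26.]), -68.8) zmed 0.0083 n142
top  marker1   0.51 (array([0.5235, 0.3719]), array([171., 165.]), 11.3) zmed 0.0141 n3594
side marker1   0.88 (array([ 0.4334, -0.0322]), array([105.,  72.]), 21.5) zmed 0.0089 n623
side marker1   0.68 (array([0.5127, 0.4232]), array([164.,  75.]), 10.6) zmed 0.0162 n422
side marker1   0.66 (array([0.6068, 0.1126]), array([106.,  67.]), -49.4) zmed 0.0089 n416
```

View pics/b8.png

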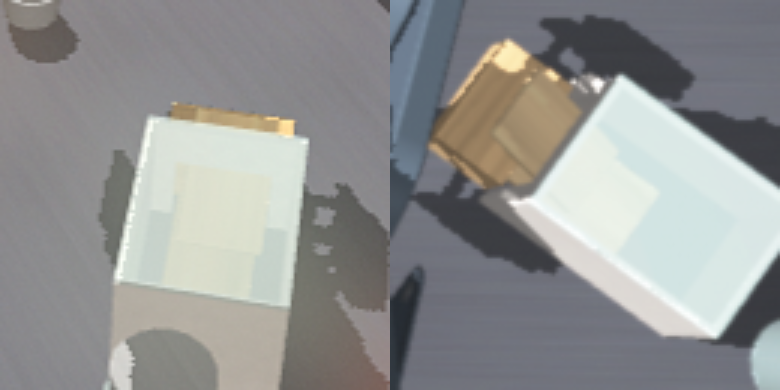

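The crops show a marker tail tilted up over the ledge at about (545,130), from box x = -43 mm inward. I'll compare the box interior with the first pictures to see where the plates lie.

```bash
python3 - <<'E'
from h import *
B=np.array([-.585,-.811]);L=np.array([.811,-.585]);S=np.array([.554,-.367])
out=[]
def warp(img,c,z):
    f=240/np.tan(np.radians(c['fov_y'])/2);E=np.array(c['extrinsics'])
    X,Y=np.meshgrid(np.arange(-60,170,1)/1000,np.arange(-55,56,1)/1000)
    W=np.stack([S[0]+X*B[0]+Y*L[0],S[1]+X*B[1]+Y*L[1],0*X+z],-1)
    p=(W-E[:3,3])@E[:3,:3]
    u=(c['cx']+f*p[...,0]/-p[...,2]).astype(np.float32);v=(c['cy']-f*p[...,1]/-p[...,2]).astype(np.float32)
    return cv2.remap(img,u,v,cv2.INTER_LINEAR)
for n in('top','side'):
    c=camera(n);im0=cv2.imread(f'pics/{n}0.png')
    r=[warp(i,c,.008) for i in((im0,c['pixels']) if n=='top' else (im0,cv2.imread('pics/s7.png'),c['pixels']))]
    out+=r
h=np.vstack([np.hstack([o for o in out[:2]]+[out[0]*0]),np.hstack(out[2:])])
cv2.imwrite('pics/w9.png',cv2.resize(h,None,fx=1.15,fy=2))
E
```

```text
(no output)
```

View pics/w9.png

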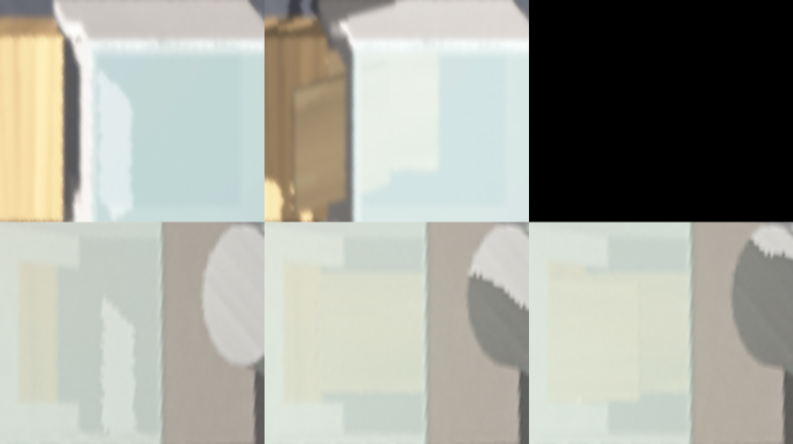

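The warped views show the first marker leaning from the slot's lower edge to the floor, with its front at X ≈ 92 mm. The second marker has ridden up on top of it. I'll pull the second one back and shove the first one in with it, held lower.

```bash
python3 - <<'E'
from h import *
for n in('top','side'):
    c=camera(n);P=cloud(c);d=P[...,:2]-[.554,-.367];X=d@[-.585,-.811];Y=d@[.811,-.585]
    m=(c['depth']>0)&(X>-.08)&(X<-.004)&(abs(Y)<.06)&(P[...,2]>.045)&(P[...,2]<.085)
    q=np.c_[X[m],Y[m],P[m][:,2]]*1000
    A=np.c_[q[:,:2],np.ones(len(q))];s=np.linalg.lstsq(A,q[:,2],rcond=None)[0]
    print(n,m.sum(),fit(q[:,:2]/1000),np.percentile(q,[2,98],axis=0).round(1),'plane',s.round(3))
E
```

```text
top 522 (array([-0.0305,  0.0003]), array([110.,  54.]), 88.8) [[-44.5 -50.9  45.7]
 [ -5.3  49.7  65.7]] plane [-3.8300e-01  1.6000e-02  4.5984e+01]
side 132 (array([-0.0473,  0.005 ]), array([85., 33.]), -86.1) [[-51.4 -23.3  52.5]
 [-32.4  34.7  67.2]] plane [ 3.9400e-01 -1.0000e-03  7.7348e+01]
```

step_arm --pt "-0.004 -0.0525 0 0 0 -0.2" --pt "-0.004 -0.0525 0 0 0 0" --pt "-0.004 -0.0525 0 0 0 0" --pt "-0.004 -0.0525 0 0 0 0" --pt "0 0 -0.01 0 0 0" --pt "0 0 0 0 0 0" --pt "0 0 0 0 0 0" --jaw 0.084

```text
time: 53.1
position: [0.5759, -0.3411, 0.2779]
tool_rot: [0.891, 0.454, -0.0, -0.001]
ft_force: [0.6, -0.1, 0.1]
grip_width: 0.0627
grip_force: 0.0
```

```bash
python3 st.py
```

```text
t 53.1 pos [ 0.5759 -0.3411  0.2779] close yaw -35.94 grip 0.0627 q6 -4.0
box x,y mm [-33.8   2.6]
```

step_arm --pt "-0.001 0.003 0 0 0 0" --pt "0 0 0 0 0 0" --pt "0 0 0 0 0 0" --pt "0 0 -0.02 0 0 0" --pt "0 0 -0.02 0 0 0" --pt "0 0 -0.01 0 0 0" --pt "0 0 0 0 0 0" --pt "0 0 0 0 0 0"

```text
time: 54.1
position: [0.575, -0.3399, 0.2283]
tool_rot: [0.891, 0.454, 0.0, 0.0]
ft_force: [0.4, -0.3, 0.3]
grip_width: 0.0842
grip_force: 0.0
```

step_arm --pt "0 0 0 0 0 0" --pt "0 0 0 0 0 0" --pt "0 0 0 0 0 0" --pt "0 0 0 0 0 0" --jaw 0.0

```text
time: 54.6
position: [0.5749, -0.3397, 0.2285]
tool_rot: [0.891, 0.454, 0.0, 0.0]
ft_force: [0.5, -0.3, 1.0]
grip_width: 0.0599
grip_force: 29.9
```

step_arm --pt "0.0068 0.0095 0.0045 0 0 0" --pt "0.0068 0.0095 0.0045 0 0 0" --pt "0.0068 0.0095 0.0045 0 0 0" --pt "0.0068 0.0095 0.0045 0 0 0" --pt "0.0068 0.0095 0.0045 0 0 0" --pt "0.0068 0.0095 0.0045 0 0 0" --pt "0 0 0.03 0 0 0" --pt "0 0 0 0 0 0"

```text
time: 55.6
position: [0.6169, -0.2821, 0.2871]
tool_rot: [0.891, 0.454, 0.002, 0.002]
ft_force: [0.7, -0.1, -1.2]
grip_width: 0.0596
grip_force: 30.0
```

```bash
python3 st.py; python3 - <<'E'
from h import *
c=camera('side');P=cloud(c);z0=get_obs()['position'][2]-.1825
d=P[...,:2]-[.554,-.367];X=d@[-.585,-.811];Y=d@[.811,-.585]
px=c['pixels'].astype(int)
m=(c['depth']>0)&(X>-.14)&(X<-.0)&(abs(Y)<.033)&(P[...,2]>.044)&(P[...,2]<.11)&(px[...,2]-px[...,0]>25)
q=np.c_[X[m],Y[m],P[m][:,2]]*1000;print(m.sum(),np.percentile(q,[2,50,98],axis=0).round(1))
A=np.c_[q[:,:2],np.ones(len(q))];print(np.linalg.lstsq(A,q[:,2],rcond=None)[0].round(3))
E
```

```text
t 55.6 pos [ 0.6169 -0.2821  0.2871] close yaw -35.99 grip 0.0596 q6 2.0
box x,y mm [-105.6    1.3]
854 [[-88.5 -24.6  77.8]
 [-52.7   3.9  95.2]
 [-21.4  31.7 109.3]]
[-3.9400e-01  1.5000e-02  7.4056e+01]
```

step_arm --pt "0.011 0.041 0 0 0 0" --pt "0.011 0.041 0 0 0 0" --pt "0.011 0.041 0 0 0 0" --pt "0 0 -0.035 0 0 0" --pt "0 0 -0.035 0 0 0" --pt "0 0 -0.01 0 0 0" --pt "0 0 -0.01 0 0 0" --pt "0 0 -0.008 0 0 0" --pt "0 0 0 0 0 0"

```text
time: 56.78
position: [0.6488, -0.16, 0.1874]
tool_rot: [0.891, 0.454, 0.0, 0.0]
ft_force: [-1.1, 0.5, 2.1]
grip_width: 0.0596
grip_force: 30.0
```

step_arm --pt "0 0 0 0 0 0" --pt "0 0 0 0 0 0" --pt "0 0 0 0 0 0" --pt "0 0 0 0 0 0" --jaw 0.084

```text
time: 57.28
position: [0.6486, -0.1597, 0.1872]
tool_rot: [0.891, 0.454, 0.0, 0.0]
ft_force: [0.3, -0.1, 0.2]
grip_width: 0.083
grip_force: 0.0
```

```bash
python3 st.py; python3 -c "
from h import *
objs(('top','side'),('marker1',))"
```

```text
t 57.275 pos [ 0.6486 -0.1597  0.1872] close yaw -36.02 grip 0.083 q6 13.0
box x,y mm [-223.4  -44.6]
top  marker1   0.84 (array([ 0.4125, -0.0395]), array([58., 56.]), -68.9) zmed 0.0081 n353
top  marker1   0.46 (array([ 0.5616, -0.3665]), array([67., 29.]), -36.7) zmed 0.0150 n271
side marker1   0.86 (array([0.6103, 0.1166]), array([109.,  77.]), -50.0) zmed 0.0088 n466
side marker1   0.69 (array([ 0.6261, -0.193 ]), array([106.,  60.]), 53.6) zmed 0.0090 n669
side marker1   0.68 (array([ 0.4342, -0.0344]), array([103.,  66.]), 20.6) zmed 0.0089 n607
```

step_arm --pt "0 0 -0.002 0 0 0.2" --pt "0 0 0 0 0 0" --pt "0 0 0 0 0 0" --pt "0 0 0 0 0 0" --pt "0 0 0 0 0 0" --jaw 0.0 --squeeze 55

```text
time: 58.1
position: [0.6486, -0.1597, 0.1852]
tool_rot: [0.89, 0.455, -0.0, -0.0]
ft_force: [0.4, 0.1, -1.0]
grip_width: 0.059
grip_force: 55.0
```

step_arm --pt "0 0 0.05 0 0 0" --pt "0 0 0.03 0 0 0" --pt "-0.0103 -0.0393 0 0 0 0" --pt "-0.01 -0.0393 0 0 0 0" --pt "-0.01 -0.0393 0 0 0 0" --pt "0 0 -0.03 0 0 0" --pt "0 0 0 0 0 0" --pt "0 0 0 0 0 0"

```text
time: 59.1
position: [0.6185, -0.2771, 0.2355]
tool_rot: [0.89, 0.456, 0.0, -0.0]
ft_force: [0.6, 1.2, -0.1]
grip_width: 0.0584
grip_force: 55.0
```

```bash
python3 st.py
```

```text
t 59.1 pos [ 0.6185 -0.2771  0.2355] close yaw -35.78 grip 0.0584 q6 2.0
box x,y mm [-110.6   -0.3]
```

step_arm --pt "0 0 -0.009 0 0 0" --pt "0 0 0 0 0 0" --pt "-0.005 -0.0069 0 0 0 0" --pt "-0.005 -0.0069 0 0 0 0" --pt "-0.005 -0.0069 0 0 0 0" --pt "-0.005 -0.0069 0 0 0 0" --pt "0 0 0 0 0 0"

```text
time: 59.98
position: [0.5978, -0.3061, 0.2262]
tool_rot: [0.891, 0.455, 0.0, 0.0]
ft_force: [1.4, -0.1, 0.3]
grip_width: 0.0588
grip_force: 55.0
```

step_arm --pt "-0.005 -0.0069 0 0 0 0" --pt "-0.005 -0.0069 0 0 0 0" --pt "-0.005 -0.0069 0 0 0 0" --pt "0 0 0 0 0 0"

```text
time: 60.48
position: [0.5828, -0.3267, 0.2262]
tool_rot: [0.891, 0.455, -0.0, 0.0]
ft_force: [0.8, -0.4, -0.7]
grip_width: 0.059
grip_force: 55.0
```

step_arm --pt "-0.0054 -0.0075 0 0 0 0" --pt "-0.0054 -0.0075 0 0 0 0" --pt "-0.0054 -0.0075 0 0 0 0" --pt "-0.0054 -0.0075 0 0 0 0" --pt "0 0 0 0 0 0"

```text
time: 61.1
position: [0.5612, -0.3567, 0.2262]
tool_rot: [0.891, 0.455, -0.0, 0.0]
ft_force: [-0.5, 0.7, -0.3]
grip_width: 0.059
grip_force: 55.0
```

step_arm --pt "0 0 0 0 0 0" --pt "0 0 0 0 0 0" --pt "0 0 0 0 0 0" --pt "0 0 0 0 0 0" --pt "0 0 0 0 0 0" --pt "0.012 0.0165 0 0 0 0" --pt "0.012 0.0165 0 0 0 0" --pt "0.012 0.0165 0 0 0 0" --pt "0 0 0 0 0 0" --jaw 0.08

```text
time: 62.22
position: [0.5989, -0.3039, 0.2261]
tool_rot: [0.889, 0.457, -0.0, -0.0]
ft_force: [-2.0, -0.3, 0.5]
grip_width: 0.0799
grip_force: 0.0
```

```bash
python3 st.py; python3 - <<'E'
from h import *
c=camera('side');P=cloud(c)
d=P[...,:2]-[.554,-.367];X=d@[-.585,-.811];Y=d@[.811,-.585]
for x0 in range(-70,5,8):
    m=(c['depth']>0)&(abs(X*1000-x0)<4)&(abs(Y)<.02)&(P[...,2]<.08); print(x0,m.sum(),np.median(P[m][:,2]).round(4) if m.any() else '',end=' | ')
E
```

```text
t 62.225 pos [ 0.5989 -0.3039  0.2261] close yaw -35.61 grip 0.0799 q6 -1.0
box x,y mm [-77.4  -0.5]
-70 41 0.0404 | -62 40 0.0408 | -54 16 0.0425 | -46 0  | -38 0  | -30 0  | -22 0  | -14 0  | -6 0  | 2 0  |
```

step_arm --pt "0 0 0 0 0 0" --pt "0 0 0 0 0 0" --pt "0 0 0 0 0 0" --pt "0 0 0 0 0 0" --pt "0 0 0 0 0 0" --pt "0 0 0 0 0 0" --jaw 0.0 --squeeze 30

```text
time: 63.02
position: [0.5977, -0.3064, 0.2262]
tool_rot: [0.89, 0.455, 0.0, 0.0]
ft_force: [0.7, -0.7, -0.3]
grip_width: 0.0281
grip_force: 0.0
```

step_arm --pt "0 0 -0.001 0 0 0" --pt "-0.0078 -0.0109 0 0 0 0" --pt "-0.0078 -0.0109 0 0 0 0" --pt "-0.0078 -0.0109 0 0 0 0" --pt "-0.0078 -0.0109 0 0 0 0" --pt "-0.0078 -0.0105 0 0 0 0" --pt "0 0 0 0 0 0"

```text
time: 63.9
position: [0.56, -0.3587, 0.2253]
tool_rot: [0.891, 0.454, 0.003, -0.001]
ft_force: [8.0, 8.4, 0.1]
grip_width: 0.0004
grip_force: 5.8
```

```bash
python3 st.py
```

```text
t 63.9 pos [ 0.56   -0.3587  0.2253] close yaw -35.97 grip 0.0004 q6 -7.0
box x,y mm [-10.2  -0. ]
```

step_arm --pt "0.015 0.021 0 0 0 0" --pt "0.02 0.028 0.02 0 0 0" --pt "0 0 0.05 0 0 0" --pt "-0.02 0.045 0 0 0 -8.5" --pt "-0.02 0.045 0 0 0 -8.5" --pt "-0.02 0.045 0 0 0 -8.5" --pt "-0.02 0.045 0 0 0 -8.5" --pt "-0.02 0.045 0 0 0 0" --pt "-0.02 0.045 0 0 0 0" --pt "0 0 0 0 0 0" --jaw 0.084

```text
time: 65.15
position: [0.4712, -0.039, 0.2952]
tool_rot: [0.984, 0.177, -0.002, -0.001]
ft_force: [-1.0, 0.1, 0.1]
grip_width: 0.0831
grip_force: 0.0
```

```bash
python3 st.py 1; python3 - <<'E'
from h import *
ledge(); objs(('side',),('marker1',))
B=np.array([-.585,-.811]);L=np.array([.811,-.585]);S=np.array([.554,-.367])
E
```

```text
t 65.15 pos [ 0.4712 -0.039   0.2952] close yaw -69.6 grip 0.0831 q6 51.0
box x,y mm [-217.6 -259. ]
top  marker1   0.79 (array([0.607 , 0.1146]), array([100.,  62.]), -46.9) zmed 0.0084 n1096
top  marker1   0.71 (array([ 0.5547, -0.362 ]), array([75., 25.]), -36.1) zmed 0.0217 n321
top  marker1   0.61 (array([ 0.4203, -0.0547]), array([55., 26.]), 71.5) zmed 0.0083 n197
-80 118 0.5 [130. 120. 118.]; -70 186 32.1 [185. 237. 252.]; -60 128 40.1 [189. 239. 253.]; -50 123 39.9 [183. 235. 252.]; -40 128 40.5 [190. 240. 253.]; -30 126 40.2 [209. 249. 255.]; -20 124 40.3 [198. 245. 254.]; -10 78 37.8 [142.5 187.5 220. ]; 0 280 62.8 [246. 248. 242.]; 10 170 88.9 [249.  248.5 246. ]; 20 134 89.3 [248. 248. 242.]; 30 144 89.2 [236. 244. 239.]; 40 139 89.1 [236. 244. 237.]; 50 141 89.3 [235. 243. 237.]; 60 138 89.1 [235. 243. 237.]; 70 138 89.0 [233.5 237.  224. ]; 80 145 89.5 [232. 233. 218.]; 90 143 89.9 [232. 233. 218.]; 100 138 89.3 [232. 233. 218.]; 110 144 89.1 [232. 233. 217.]; 120 142 89.5 [233. 235. 220.]; 130 135 89.4 [234. 236. 223.]; side marker1   0.71 (array([0.6275, 0.0967]), array([71., 53.]), 41.4) zmed 0.0088 n214
side marker1   0.68 (array([ 0.4357, -0.0344]), array([107.,  66.]), 19.6) zmed 0.0088 n606
```

step_arm --pt "-0.001 0.019 -0.03 0 0 -0.6" --pt "0 0 -0.04 0 0 0" --pt "0 0 -0.03 0 0 0" --pt "0 0 0 0 0 0" --pt "0 0 0 0 0 0"

```text
time: 66.03
position: [0.4733, -0.0232, 0.1957]
tool_rot: [0.986, 0.17, 0.001, 0.0]
ft_force: [0.0, -0.2, -0.0]
grip_width: 0.0839
grip_force: 0.0
```

```bash
python3 st.py
```

```text
t 66.025 pos [ 0.4733 -0.0232  0.1957] close yaw -70.48 grip 0.0839 q6 54.0
box x,y mm [-231.6 -266.6]
```

step_arm --pt "-0.002 0.002 -0.0107 0 0 0" --pt "0 0 0 0 0 0" --pt "0 0 0 0 0 0"

```text
time: 66.4
position: [0.4708, -0.0204, 0.1848]
tool_rot: [0.985, 0.17, 0.0, 0.0]
ft_force: [-0.9, -0.1, -0.3]
grip_width: 0.0839
grip_force: 0.0
```

step_arm --pt "0 0 0 0 0 0" --pt "0 0 0 0 0 0" --pt "0 0 0 0 0 0" --pt "0 0 0 0 0 0" --pt "0 0 0 0 0 0" --jaw 0.0 --squeeze 50

```text
time: 67.03
position: [0.4707, -0.0205, 0.1845]
tool_rot: [0.985, 0.17, 0.0, 0.0]
ft_force: [-0.4, 0.8, 1.2]
grip_width: 0.0592
grip_force: 50.0
```

step_arm --pt "0 0 0.04 0 0 0" --pt "0 0 0.05 0 0 0" --pt "0 0 0.03 0 0 0" --pt "0.0247 -0.0429 0 0 0 8.65" --pt "0.0247 -0.0429 0 0 0 8.65" --pt "0.0247 -0.0429 0 0 0 8.65" --pt "0.0247 -0.0429 0 0 0 8.65" --pt "0.0247 -0.0429 0 0 0 0" --pt "0.0247 -0.0429 0 0 0 0" --pt "0 0 -0.04 0 0 0" --pt "0 0 -0.025 0 0 0" --pt "0 0 0 0 0 0"

```text
time: 68.53
position: [0.6176, -0.2773, 0.2365]
tool_rot: [0.89, 0.455, -0.002, -0.003]
ft_force: [1.1, -0.9, 0.1]
grip_width: 0.059
grip_force: 50.0
```

```bash
python3 st.py
```

```text
t 68.525 pos [ 0.6176 -0.2773  0.2365] close yaw -35.83 grip 0.059 q6 2.0
box x,y mm [-110.    -0.9]
```

step_arm --pt "0.0005 -0.0005 -0.011 0 0 0" --pt "0 0 0 0 0 0" --pt "-0.005 -0.0069 0 0 0 0" --pt "-0.005 -0.0069 0 0 0 0" --pt "-0.005 -0.0069 0 0 0 0" --pt "-0.005 -0.0069 0 0 0 0" --pt "-0.005 -0.0069 0 0 0 0" --pt "-0.005 -0.0069 0 0 0 0" --pt "0 0 0 0 0 0"

```text
time: 69.65
position: [0.589, -0.3205, 0.2284]
tool_rot: [0.891, 0.455, -0.0, -0.0]
ft_force: [-0.1, -0.4, -0.9]
grip_width: 0.059
grip_force: 50.0
```

step_arm --pt "-0.005 -0.0069 0 0 0 0" --pt "-0.0054 -0.0075 0 0 0 0" --pt "-0.0054 -0.0075 0 0 0 0" --pt "-0.0054 -0.0075 0 0 0 0" --pt "-0.0054 -0.0075 0 0 0 0" --pt "0 0 0 0 0 0"

```text
time: 70.4
position: [0.5623, -0.3575, 0.2285]
tool_rot: [0.891, 0.455, 0.0, 0.0]
ft_force: [0.8, -0.4, 0.1]
grip_width: 0.0593
grip_force: 50.0
```

step_arm --pt "0 0 0 0 0 0" --pt "0 0 0 0 0 0" --pt "0 0 0 0 0 0" --pt "0 0 0 0 0 0" --pt "0 0 0 0 0 0" --pt "0.012 0.0165 0 0 0 0" --pt "0.012 0.0165 0 0 0 0" --pt "0.012 0.0165 0 0 0 0" --pt "0 0 0 0 0 0" --jaw 0.08

```text
time: 71.53
position: [0.6002, -0.3047, 0.2285]
tool_rot: [0.889, 0.457, 0.0, 0.0]
ft_force: [-0.2, 0.7, 0.4]
grip_width: 0.0798
grip_force: 0.0
```

step_arm --pt "0 0 0 0 0 0" --pt "0 0 0 0 0 0" --pt "0 0 0 0 0 0" --pt "0 0 0 0 0 0" --pt "0 0 0 0 0 0" --pt "0 0 -0.003 0 0 0" --jaw 0.0 --squeeze 30

```text
time: 72.28
position: [0.5988, -0.3074, 0.2256]
tool_rot: [0.89, 0.455, 0.0, 0.0]
ft_force: [0.5, -0.9, -0.1]
grip_width: 0.0284
grip_force: 0.0
```

step_arm --pt "0 0 0 0 0 0" --pt "-0.0078 -0.0109 0 0 0 0" --pt "-0.0078 -0.0109 0 0 0 0" --pt "-0.0078 -0.0109 0 0 0 0" --pt "-0.0078 -0.0109 0 0 0 0" --pt "-0.0078 -0.0105 0 0 0 0" --pt "0 0 0 0 0 0"

```text
time: 73.15
position: [0.5611, -0.3595, 0.2256]
tool_rot: [0.891, 0.454, 0.003, -0.001]
ft_force: [7.9, 8.9, 0.9]
grip_width: 0.0007
grip_force: 5.8
```

```bash
python3 st.py
```

```text
t 73.15 pos [ 0.5611 -0.3595  0.2256] close yaw -35.97 grip 0.0007 q6 -7.0
box x,y mm [-10.2   1.4]
```

step_arm --pt "0.015 0.021 0 0 0 0" --pt "0.025 0.03 0.02 0 0 0" --pt "0.005 0.02 0.05 0 0 -10.1" --pt "0.003 0.04 0 0 0 -10.1" --pt "0.003 0.04 0 0 0 -10.1" --pt "0.003 0.04 0 0 0 -10.1" --pt "0.003 0.04 0 0 0 -10.1" --pt "0.003 0.04 0 0 0 -10.1" --pt "0.003 0.04 0 0 0 -10.1" --pt "0.003 0.04 0 0 0 -10.1" --pt "0.003 0.04 0 0 0 -10.1" --pt "0.003 0.03 0 0 0 -10.1" --jaw 0.084

```text
time: 74.65
position: [0.6317, 0.0609, 0.2956]
tool_rot: [0.917, -0.4, -0.0, -0.0]
ft_force: [-0.7, -0.3, -0.1]
grip_width: 0.084
grip_force: 0.0
```

step_arm --pt "0 0 0 0 0 0" --pt "0 0 0 0 0 0"

```text
time: 74.9
position: [0.6318, 0.0589, 0.2955]
tool_rot: [0.918, -0.396, 0.0, 0.0]
ft_force: [-0.5, -0.3, 0.2]
grip_width: 0.0837
grip_force: 0.0
```

```bash
python3 st.py 1; python3 - <<'E'
from h import *
ledge(); objs(('side',),('marker1','glass'))
E
```

```text
t 74.9 pos [0.6318 0.0589 0.2955] close yaw -136.72 grip 0.0837 q6 132.0
box x,y mm [-390.9 -186.1]
top  marker1   0.75 (array([0.5326, 0.3288]), array([150.,  41.]), 5.2) zmed 0.0155 n968
top  marker1   0.71 (array([ 0.5568, -0.3622]), array([80., 25.]), -37.2) zmed 0.0305 n376
-80 117 0.3 [67. 62. 60.]; -70 187 33.5 [ 80. 106. 127.]; -60 127 40.8 [ 95. 126. 150.]; -50 123 40.4 [ 92. 122. 146.]; -40 123 40.5 [ 96. 127. 152.]; -30 131 40.2 [104. 139. 166.]; -20 120 40.3 [ 99.5 132.  159. ]; -10 98 29.7 [101. 132. 155.]; 0 286 59.2 [121. 152. 171.]; 10 154 89.1 [232. 240. 234.]; 20 140 89.3 [231. 240. 234.]; 30 139 89.5 [231. 240. 234.]; 40 144 89.2 [231.  240.  233.5]; 50 141 89.4 [231. 240. 234.]; 60 140 89.3 [231. 240. 233.]; 70 139 89.1 [231. 239. 229.]; 80 138 89.1 [227. 229. 211.]; 90 146 89.2 [227. 229. 211.]; 100 137 89.7 [227. 229. 211.]; 110 141 89.4 [227. 228. 211.]; 120 140 89.3 [229.  230.  214.5]; 130 143 89.0 [230. 232. 218.]; side marker1   0.61 (array([0.6301, 0.1267]), array([215.,  39.]), 77.9) zmed 0.0302 n223
```

step_arm --pt "0.004 0.026 0 0 0 -0.2" --pt "0 0 -0.03 0 0 0" --pt "0 0 -0.04 0 0 0" --pt "0 0 0 0 0 0" --pt "0 0 0 0 0 0"

```text
time: 75.82
position: [0.6364, 0.0854, 0.2264]
tool_rot: [0.917, -0.399, 0.001, -0.0]
ft_force: [0.1, 0.4, 0.6]
grip_width: 0.0844
grip_force: 0.0
```

```bash
python3 st.py; python3 - <<'E'
from h import *
objs(('top','side'),('marker1','glass'))
E
```

```text
t 75.825 pos [0.6364 0.0854 0.2264] close yaw -137.04 grip 0.0844 q6 135.0
box x,y mm [-415.1 -197.8]
top  marker1   0.51 (array([ 0.5575, -0.3633]), array([85., 26.]), -39.1) zmed 0.0297 n364
top  glass     0.54 (array([0.6655, 0.2406]), array([64., 30.]), -15.0) zmed 0.0838 n215
side marker1   0.65 (array([0.6015, 0.1058]), array([110.,  92.]), -49.5) zmed 0.0092 n471
side glass     0.60 (array([ 0.5097, -0.4313]), array([165., 110.]), 54.1) zmed 0.0895 n3781
side glass     0.51 (array([0.6514, 0.2306]), array([80., 37.]), 59.6) zmed 0.0802 n204
```

step_arm --pt "0 0 -0.02 0 0 0" --pt "0 0 -0.021 0 0 0" --pt "0 0 0 0 0 0" --pt "0 0 0 0 0 0"

```text
time: 76.62
position: [0.6353, 0.0857, 0.1829]
tool_rot: [0.917, -0.399, -0.001, 0.0]
ft_force: [-0.6, 0.8, -0.5]
grip_width: 0.0841
grip_force: 0.0
```

step_arm --pt "0 0 -0.0005 0 0 0" --pt "0 0 0 0 0 0" --pt "0 0 0 0 0 0" --pt "0 0 0 0 0 0" --pt "0 0 0 0 0 0" --jaw 0.0 --squeeze 50

```text
time: 77.25
position: [0.6358, 0.0857, 0.184]
tool_rot: [0.917, -0.399, -0.0, 0.0]
ft_force: [-0.2, -0.0, -0.2]
grip_width: 0.0592
grip_force: 50.0
```

step_arm --pt "0 0 0.04 0 0 0" --pt "0 0 0.05 0 0 0" --pt "-0.0017 -0.0364 0.03 0 0 10.12" --pt "-0.0017 -0.0364 0 0 0 10.12" --pt "-0.0017 -0.0364 0 0 0 10.12" --pt "-0.0017 -0.0364 0 0 0 10.12" --pt "-0.0017 -0.0364 0 0 0 10.12" --pt "-0.0017 -0.0364 0 0 0 10.12" --pt "-0.0017 -0.0364 0 0 0 10.12" --pt "-0.0017 -0.0364 0 0 0 10.12" --pt "-0.0017 -0.0364 0 0 0 10.12" --pt "-0.0017 -0.0364 0 0 0 10.12"

```text
time: 78.75
position: [0.6185, -0.2794, 0.3039]
tool_rot: [0.889, 0.458, -0.0, -0.0]
ft_force: [0.6, 0.5, -0.8]
grip_width: 0.0594
grip_force: 50.0
```

step_arm --pt "0 0 -0.04 0 0 0" --pt "0 0 -0.02 0 0 0" --pt "0 0 0 0 0 0" --pt "0 0 0 0 0 0"

```text
time: 79.25
position: [0.6194, -0.2779, 0.2448]
tool_rot: [0.89, 0.456, 0.0, 0.001]
ft_force: [1.1, 0.5, -0.3]
grip_width: 0.0592
grip_force: 50.0
```

```bash
python3 st.py
```

```text
t 79.25 pos [ 0.6194 -0.2779  0.2448] close yaw -35.77 grip 0.0592 q6 2.0
box x,y mm [-110.5    0.9]
```

step_arm --pt "-0.0005 0 -0.0195 0 0 0" --pt "0 0 0 0 0 0" --pt "-0.005 -0.0069 0 0 0 0" --pt "-0.005 -0.0069 0 0 0 0" --pt "-0.005 -0.0069 0 0 0 0" --pt "-0.005 -0.0069 0 0 0 0" --pt "-0.005 -0.0069 0 0 0 0" --pt "-0.005 -0.0069 0 0 0 0" --pt "0 0 0 0 0 0"

```text
time: 80.38
position: [0.5878, -0.3204, 0.2245]
tool_rot: [0.891, 0.455, -0.0, -0.0]
ft_force: [0.1, -0.2, -0.4]
grip_width: 0.0588
grip_force: 50.0
```

step_arm --pt "-0.005 -0.0069 0 0 0 0" --pt "-0.0054 -0.0075 0 0 0 0" --pt "-0.0054 -0.0075 0 0 0 0" --pt "-0.0054 -0.0075 0 0 0 0" --pt "-0.0054 -0.0075 0 0 0 0" --pt "0 0 0 0 0 0"

```text
time: 81.12
position: [0.5612, -0.3572, 0.2245]
tool_rot: [0.891, 0.455, -0.0, -0.0]
ft_force: [-0.6, -0.3, -1.4]
grip_width: 0.0592
grip_force: 50.0
```

step_arm --pt "0 0 0.001 0 0 0" --pt "0 0 0 0 0 0" --pt "0 0 0 0 0 0" --pt "0 0 0 0 0 0" --pt "0 0 0 0 0 0" --pt "0.012 0.0165 0 0 0 0" --pt "0.012 0.0165 0 0 0 0" --pt "0.012 0.0165 0 0 0 0" --pt "0 0 0 0 0 0" --jaw 0.08

```text
time: 82.25
position: [0.599, -0.3046, 0.2254]
tool_rot: [0.889, 0.457, -0.0, -0.0]
ft_force: [0.1, -0.5, 0.1]
grip_width: 0.08
grip_force: 0.0
```

step_arm --pt "0 0 0 0 0 0" --pt "0 0 0 0 0 0" --pt "0 0 0 0 0 0" --pt "0 0 0 0 0 0" --pt "0 0 0 0 0 0" --pt "0 0 0 0 0 0" --jaw 0.0 --squeeze 30

```text
time: 83.0
position: [0.5976, -0.3072, 0.2255]
tool_rot: [0.89, 0.455, -0.0, -0.0]
ft_force: [0.3, -0.3, 0.5]
grip_width: 0.0281
grip_force: 0.0
```

step_arm --pt "0 0 0 0 0 0" --pt "-0.0078 -0.0109 0 0 0 0" --pt "-0.0078 -0.0109 0 0 0 0" --pt "-0.0078 -0.0109 0 0 0 0" --pt "-0.0078 -0.0109 0 0 0 0" --pt "-0.0078 -0.0105 0 0 0 0" --pt "0 0 0 0 0 0"

```text
time: 83.88
position: [0.5602, -0.359, 0.2256]
tool_rot: [0.891, 0.454, 0.004, -0.001]
ft_force: [8.5, 9.3, 0.2]
grip_width: 0.0004
grip_force: 6.6
```

step_arm --pt "0.015 0.021 0 0 0 0" --pt "0.025 0.03 0.02 0 0 0" --pt "-0.02 0.03 0.05 0 0 0" --pt "-0.03 0.05 0 0 0 0" --pt "-0.03 0.05 0 0 0 0" --pt "-0.03 0.05 0 0 0 0" --pt "-0.03 0.05 0 0 0 0" --pt "0 0 0 0 0 0"

```text
time: 84.88
position: [0.4552, -0.077, 0.2954]
tool_rot: [0.889, 0.457, -0.002, -0.003]
ft_force: [1.2, -0.4, -0.5]
grip_width: 0.0004
grip_force: 0.0
```

```bash
python3 - <<'E'
from h import *
ledge(); objs(('top','side'),('marker1','spreader1','glass'))
B=np.array([-.585,-.811]);L=np.array([.811,-.585]);S=np.array([.554,-.367])
def warp(c,z):
    f=240/np.tan(np.radians(c['fov_y'])/2);E=np.array(c['extrinsics'])
    X,Y=np.meshgrid(np.arange(-80,180,1)/1000,np.arange(-55,56,1)/1000)
    W=np.stack([S[0]+X*B[0]+Y*L[0],S[1]+X*B[1]+Y*L[1],0*X+z],-1);p=(W-E[:3,3])@E[:3,:3]
    return cv2.remap(c['pixels'],(c['cx']+f*p[...,0]/-p[...,2]).astype(np.float32),(c['cy']-f*p[...,1]/-p[...,2]).astype(np.float32),cv2.INTER_LINEAR)
t,s=camera('top'),camera('side')
a=np.hstack([cv2.resize(warp(t,.02),None,fx=1.5,fy=1.5),cv2.resize(warp(s,.02),None,fx=1.5,fy=1.5)])
b=cv2.resize(t['pixels'][130:330,90:590],(a.shape[1],312))
cv2.imwrite('pics/f.png',np.vstack([a,b]))
E
```

```text
-80 113 0.1 [131. 121. 119.]; -70 188 33.0 [188. 239. 253.]; -60 128 40.4 [191. 241. 253.]; -50 123 40.2 [186. 237. 252.]; -40 127 40.3 [193. 242. 254.]; -30 123 40.0 [212. 250. 255.]; -20 127 40.3 [201. 246. 254.]; -10 116 36.6 [182.5 234.  251. ]; 0 283 60.1 [248. 253. 254.]; 10 143 89.2 [238. 246. 241.]; 20 137 89.3 [238. 245. 240.]; 30 140 89.6 [238. 245. 240.]; 40 140 89.0 [237. 245. 239.]; 50 135 89.2 [238. 245. 239.]; 60 141 89.4 [237. 245. 239.]; 70 139 89.3 [237. 245. 239.]; 80 144 89.3 [234. 235. 220.]; 90 138 89.0 [234. 235. 220.]; 100 140 88.9 [234. 235. 220.]; 110 141 89.3 [234. 235. 220.]; 120 143 89.5 [235. 236. 222.]; 130 142 89.7 [236. 238. 225.]; top  marker1   0.45 (array([ 0.5561, -0.3621]), array([78., 20.]), -36.2) zmed 0.0373 n323
top  spreader1 0.97 (array([0.5321, 0.3277]), array([151.,  37.]), 7.1) zmed 0.0155 n917 handle [0.511 0.321] zh0.015 blade [0.565 0.332] zb0.016 dir 12
top  spreader1 0.88 (array([0.5287, 0.3693]), array([146.,  37.]), 10.6) zmed 0.0165 n884 handle [0.511 0.364] zh0.018 blade [0.563 0.376] zb0.016 dir 14
top  spreader1 0.81 (array([0.513 , 0.4184]), array([152.,  41.]), 9.3) zmed 0.0155 n998 handle [0.496 0.414] zh0.013 blade [0.546 0.423] zb0.016 dir 10
top  glass     0.63 (array([0.6608, 0.2211]), array([66., 65.]), 46.8) zmed 0.0842 n421
side spreader1 0.68 (array([0.5161, 0.3662]), array([130.,  84.]), 9.3) zmed 0.0151 n334 handle [0.506 0.366] zh0.014 blade [0.551 0.372] zb0.017 dir 8
side spreader1 0.57 (array([0.5126, 0.4214]), array([168.,  76.]), 11.8) zmed 0.0163 n418 handle [0.505 0.413] zh0.015 blade [0.546 0.423] zb0.017 dir 13
side glass     0.71 (array([0.6631, 0.2198]), array([76., 62.]), 63.4) zmed 0.0775 n386
side glass     0.64 (array([ 0.5098, -0.4311]), array([163., 110.]), 54.2) zmed 0.0895 n3792
```

View pics/f.png

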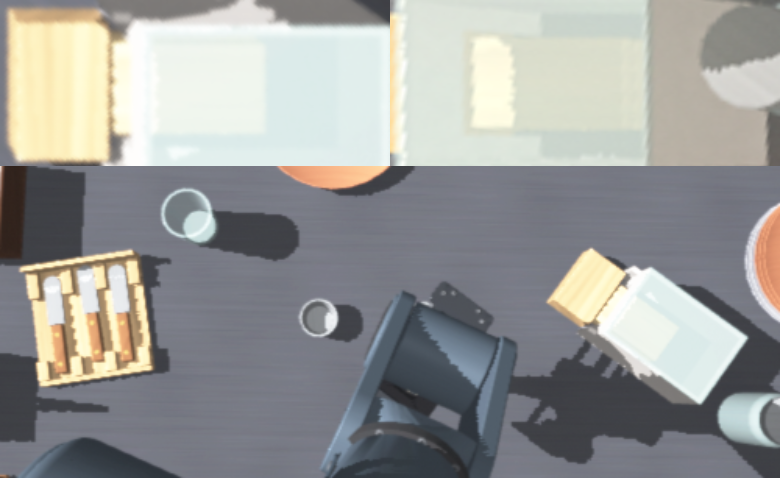

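The picture shows the table cleared, the glass standing, and the ledge free. The last plate's tail is at the gap and the middle spreader has shifted a little. I'll measure both exactly.

```bash
python3 - <<'E'
from tr import *
c=tray();P=cloud(c);d=P[...,:2]-[.554,-.367];X=d@[-.585,-.811];Y=d@[.811,-.585]
for x0 in range(-20,8,2):
    k=(c['depth']>0)&(abs(X*1000-x0)<1)&(abs(Y)<.025)
    print(x0,k.sum(),np.percentile(P[k][:,2]*1000,[10,50,90]).round(0) if k.any() else '',end=' | ')
E
```

```text
[ 0.45892125 -0.08064572  0.29536049]
handle 132 lo [-0.0673 -0.0449  0.0194] mid [-0.0374 -0.0492  0.02  ] hi [-0.0004 -0.0467  0.0187]
blade 308 lo [ 0.0031 -0.0493  0.015 ] mid [ 0.0365 -0.0473  0.0161] hi [ 0.0701 -0.0478  0.0162]
handle 124 lo [-0.0595 -0.0086  0.0208] mid [-0.0319 -0.0077  0.0201] hi [ 0.0047 -0.0073  0.0212]
blade 301 lo [ 0.01   -0.0027  0.0159] mid [ 0.0427 -0.0028  0.016 ] hi [0.0758 0.0006 0.0163]
handle 118 lo [-0.0671  0.0449  0.0202] mid [-0.0385  0.0442  0.02  ] hi [-0.0031  0.0478  0.0192]
blade 314 lo [0.0009 0.0463 0.0165] mid [0.0328 0.0475 0.0161] hi [0.0666 0.0478 0.0159]
-20 19 [38. 40. 42.] | -18 20 [38. 40. 42.] | -16 24 [38. 40. 42.] | -14 20 [40. 41. 43.] | -12 15 [38. 39. 42.] | -10 0  | -8 24 [20. 29. 36.] | -6 38 [24. 34. 38.] | -4 16 [33. 36. 37.] | -2 25 [34. 36. 38.] | 0 97 [36. 69. 86.] | 2 50 [35. 77. 90.] | 4 42 [35. 88. 91.] | 6 22 [87. 89. 91.] |
```

```bash
python3 -c "
from rig import hand_in
print(hand_in())"
```

```text
the job is handed in; nothing more can be done
None
```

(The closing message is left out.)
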